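# Lock the pastry warmer's service cover

## Task

The cover on the sloping console of the pastry warmer is closed, but its two spring-loaded slotted fasteners are still open. Take the orange driver from its wooden block, use it to push each head well in and, only then, turn it clockwise to its stop without forcing it, so that it springs back up locked with its slot in line with the green marks, then stand the driver back in its block, fully down and upright. Keep the gripper itself off the console, and leave the jar, bowl and mug where they stand.

Things in the scene. Friction and masses are not known exactly. Their poses are not given: they have to be found in the camera images.
- driver: Stubby flat-bladed driver, 132 mm long, 80 to 145 g, standing blade-down in the wooden block at the start. Origin on its axis at the underside of its black round collar (34 mm across, z 0 to 5 mm), which rests on the block's top. z runs up to the handle, x along the blade's width. Orange square handle, 24 mm across flats (facing x and y), z 5 to 80 mm, then a flat black cap.
- driver_tip (a point): Middle of the blade's tip, 50 mm below the driver's origin on its axis; same axes. Below the collar a round steel shaft 10 mm thick reaches 30 mm down; the blade, 16 mm wide (x) and 3.2 mm thick (y), ends at 50 mm, its last 3 mm thinned to 2.2 mm.
- block: Fixed light wooden block, 70 x 70 mm and 62 mm high, with an upright round 22 mm through hole in the middle of its top, chamfered 2 mm: the driver's place. Origin at the centre of its underside, z up, top at 62 mm.
- console: Fixed white wedge-shaped console, 280 mm wide (y), 200 deep (x), 40 high in front, 130 along its far edge; its front (-x side) roughly faces the robot. The upper face slopes 28 degrees from level, rising away from the front, and carries an aluminium cover, 160 x 250 mm, with a fastener 85 mm either side of its middle line and a green window between. Origin at the centre of its underside.
- left_head (a point): Left (+y) fastener: round brass head 28 mm across, 15 mm proud of the cover, with a straight slot across its whole width, 5 mm wide, 6 deep, dark at the bottom. The point is the centre of the head's top (level with the slot's rims) and moves in when the head is pushed; z points out of the slope along the fastener's axis, 28 degrees from vertical; x runs along the slot and turns with the head.
- right_head (a point): The same for the right (-y) fastener. The blade has about 0.9 mm of room either side in the slot, so about 0.13 rad of play in turning.
- left_lock (a joint): Turn of the left fastener, rad, clockwise seen from outside: 0 = open (slot up and down the slope), hard stop at 1.571 = locked (slot across, in line with the green marks); starts at 0 to 0.22. Light friction, about 0.03 Nm. A catch inside blocks it at about 0.3 unless the head is in 5 mm or more (do not force it); past about 1.3 the head springs back up and is locked.
- left_push (a joint): How far the left head is pushed in along its axis, m: 0 = up, 0.007 = bottom stop. Spring-loaded: about 5 N starts it moving, 11 N holds it 5 mm in, 13 N at 7 mm. Aim for 6 mm or more while turning.
- right_lock (a joint): Turn of the right fastener, as for the left one.
- right_push (a joint): Push of the right fastener's head, as for the left one.
- jam_jar: Bystander: amber glass jam jar with a brass lid, 68 mm across, 95 mm high, stands beside the console. Origin under its centre.
- bowl: Bystander: white ceramic bowl, 100 mm across, 45 mm high, beside the console. Origin under its centre.
- mug: Bystander: blue mug, 80 mm across, 90 mm high, with a handle, beside the console. Origin under its centre.

How it is judged (in metres and radians):
At the end, for the whole second after the job is handed in: Both fasteners are turned to 1.25 rad or more (stop at 1.571) and have sprung back up to within 1.5 mm of their rest height; the driver stands at rest in its block, within 5 degrees of upright, within 8 mm of the hole's axis, its collar within 4 mm of the block's top (value of joint each of left_lock, right_lock above 1.25 rad and value of joint each of left_push, right_push below 0.0015 m and angle between driver's own z axis and vertical below 0.09 rad and horizontal distance between driver and block below 0.008 m and z of driver in the frame of block between 0.058 and 0.066 m and linear speed of driver below 0.02 m/s); the robot touches nothing.
It fails at once if the jar, bowl or mug is moved by more than 20 mm (distance of any of jam_jar, bowl, mug from where it was at the start of the episode above 0.02 m).
It fails at once if the gripper or arm itself presses on the console or its fasteners (contact force between any of the fingers, the arm and console above 1.5 N).
It fails at once if the left fastener is forced round past its catch without being pushed in (value of joint left_lock between 0.36 and 1.1 rad and value of joint left_push below 0.004 m).
It fails at once if the right fastener is forced round past its catch without being pushed in (value of joint right_lock between 0.36 and 1.1 rad and value of joint right_push below 0.004 m).
It also fails if it takes over 67 s, if anything falls off the work surface, if the arm or the gripper's body presses on something with over 40 N, if the wrist force passes 120 N, or if a joint passes its speed limit or range.

## Robot

A 7-joint arm with a two-finger parallel gripper is mounted at the origin on the work surface. World frame = base frame: x ahead of the robot, y to its left, z up, the work surface at z = 0. Lengths are in mm, angles in rad, forces in N, time in s.
With the tool pointing down it reaches from about 425 to 925 mm from the base axis. Payload 6.8 kg.
Tool frame: the origin (TCP) lies between the finger pads; the fingertips stand 8 mm ahead of it and the grasp point (between the pads) lies 11 mm behind it; z points along the fingers, y is the line along which they close (so a half turn about z gives the same grasp; the last joint's range is limited). The gripper opens to 88 mm and grips with 3 to 60 N. Pads are 20 mm wide; open, the fingers measure 115 mm over their backs; the gripper's body (75 mm by 178 mm) begins 61 mm behind the grasp point.
Start: joints at [1.041, 0.477, 0.022, 1.555, -0.011, 1.109, -0.083], TCP at [276.358, -615.852, 230.664] pointing down, gripper open.
Joint ranges: [-2.96, 2.96], [-0.34, 2.1], [-1.41, 1.46], [0.24, 2.44], [-1.37, 4.51], [0.17, 1.92], [-2.96, 2.96]. Speed limits (rad/s): [2.39, 2.39, 3.14, 3.14, 3.14, 3.14, 3.14].

## Interface

Orientations are given as a unit quaternion [x, y, z, w].
In Python, from station import sensors, cams, ticket gives the robot as it stands. The module is installed in compiled form; this text tells all that it offers.
- The arm moves only by the tool drive_tool, never from a script. Its argument "commands" is a list of rows, each an object with "delta_pos": the shift along the tool's x, y, z in m, a list of three; "yaw": the turn about the tool's z in degrees; "jaw": the finger opening in m, from 0 to 0.0878. A call has 1 to 5 rows; each row is the pose to reach, as a shift and turn from the pose commanded when the call began, along the tool's axes at that moment; what a row does not reach only later rows make up. A row lasts 1/12 s, in which the tool goes at most 41.7 mm and 7.16 degrees, less where a joint would pass 70% of its speed; a pose out of reach is approached as far as the arm can. A call with a gripper value outside its range is refused whole. The fingers move at their own pace and stop on an object; "squeeze" is the grip in N (left out, the last holds). Time passes only in rows, so rows that repeat a pose let the fingers close. It gives the time, the measured TCP pose, the force, the opening and the grip force at its end, in the units of the state.
- sensors.observe(): the state, without advancing time (a new reading comes with each control period).
- cams.read_camera(name): name is "scene" or "side" or "wrist"; returns the picture (400x640x3 uint8, blue, green, red); there is no depth.
- cams.camera_params(name): a dict with "fx", "fy", "cx", "cy" (pixels), "dist" ([k1, k2, p1, p2, k3] as OpenCV has them; the pictures are not rectified), "T" (4x4, takes a point from camera to world coordinates). Camera axes: x right, y up, looking along -z (the intrinsics and any distortion apply to the point x, -y, -z); pixel columns grow to the right and rows downward; lengths in mm; the calibration is good to about 2 mm. A picture is of the moment at which its call begins: read the wrist's pose just before it. camera_params takes no time and is no camera call; for the wrist camera it gives the pose at the moment of the call.
- ticket.close_job(): hands the job in; it is judged then, once.
The state is a dict: "time": time; "joint_positions": joint angles; "qvel": joint speeds; "effort": joint torques, N m; "eef_pos": TCP position; "ee_rot": TCP orientation; "wrist_force": force on the tool from outside, world axes, zero at the start; "torque": the same for the moment, N m; "width": finger opening in mm; "gripper_force": force on a finger pad.
Only numpy, scipy, OpenCV 4.12 (cv2) and the standard library are available. Lean on these libraries where they do the work, as an engineer would, in place of code of your own. Each camera call takes 0.05 s, during which the arm holds its last target. There are 200 camera calls.

## Working session

There is one attempt and no reset: what is moved stays moved. The work goes in short steps, Python scripts to look and compute and a tool call to move; the robot and the scene stay as the last step left them, time stands still between calls to the robot, and variables do not carry over. Pictures are saved under pics/ and viewed, at most 10 in all, crops included, and the job is handed in when it is done.

Besides the shell and the picture viewer there is one more tool, called after "Emit:" by a JSON object that holds its "api" and its "payload". drive_tool: Moves the arm, as the interface text tells. Its arguments: {"type":"object","properties":{"commands":{"type":"array"},"squeeze":{"type":"number"}},"required":["commands"]}

```bash
mkdir -p pics; python3 - <<'E'
from station import sensors,cams
import cv2,numpy as np
s=sensors.observe();print({k:np.round(v,3).tolist() for k,v in s.items()})
for n in("scene","side"):
    im=cams.read_camera(n);cv2.imwrite(f"pics/{n}0.png",im)
    p=cams.camera_params(n);print(n,p["fx"],p["fy"],p["cx"],p["cy"],p["dist"],np.round(p["T"],3).tolist())
p=cams.camera_params("wrist");print(p["fx"],p["dist"],np.round(p["T"],3).tolist())
E
```

```text
{'time': 0.0, 'joint_positions': [1.041, 0.478, 0.022, 1.556, -0.012, 1.109, -0.083], 'qvel': [0.001, 0.001, 0.0, 0.0, -0.0, 0.0, -0.001], 'effort': [-0.001, -58.285, 1.534, -27.261, -0.054, 0.017, 0.0], 'eef_pos': [276.092, -615.312, 229.697], 'ee_rot': [0.978, 0.209, -0.0, -0.001], 'wrist_force': [0.09, -0.313, 0.048], 'torque': [-0.012, 0.039, -0.054], 'gripper_force': 0.0, 'width': 87.511}
scene 451.55270463019724 451.55270463019724 318.6034317190307 193.53358368004677 [-0.07797563  0.          0.          0.          0.        ] [[0.523, -0.625, 0.579, 1155.509], [0.852, 0.37, -0.37, -411.442], [0.017, 0.687, 0.726, 887.21], [0.0, 0.0, 0.0, 1.0]]
side 377.40791560322066 377.40791560322066 317.14297577804547 204.5587602813262 [-0.05042014  0.          0.          0.          0.        ] [[-0.766, 0.402, -0.502, 148.732], [-0.643, -0.5, 0.58, 467.594], [-0.018, 0.767, 0.641, 602.815], [0.0, 0.0, 0.0, 1.0]]
360.6873839234005 [-0.00324848  0.          0.          0.          0.        ] [[0.409, 0.882, 0.233, 338.618], [-0.912, 0.396, 0.102, -587.111], [-0.002, -0.254, 0.967, 383.462], [0.0, 0.0, 0.0, 1.0]]
```

View pics/scene0.png

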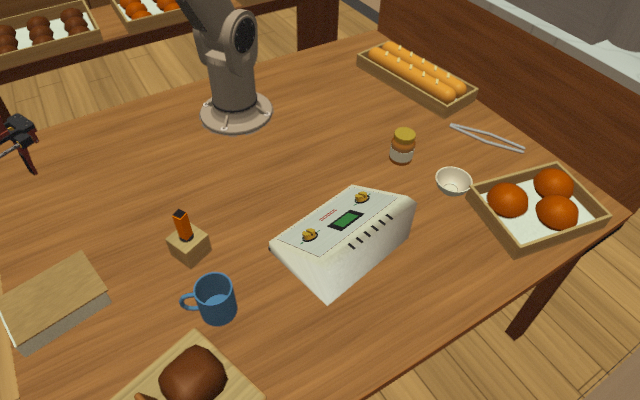

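View pics/side0.png

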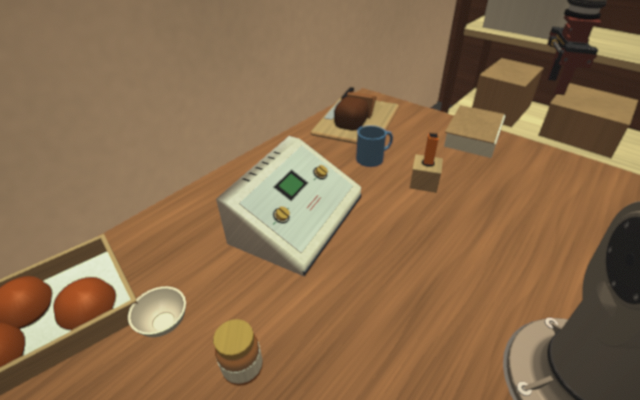

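```bash
cat > h.py <<'E'
import numpy as np,cv2
from station import sensors,cams
def ray(p,uv):
    K=np.array([[p["fx"],0,p["cx"]],[0,p["fy"],p["cy"]],[0,0,1]])
    x,y=cv2.undistortPoints(np.array([[uv]],float),K,np.array(p["dist"],float))[0,0]
    T=np.array(p["T"]);d=T[:3,:3]@[x,-y,-1];return T[:3,3],d/np.linalg.norm(d)
def plane(p,uv,z):
    o,d=ray(p,uv);return o+d*(z-o[2])/d[2]
def proj(p,X):
    T=np.array(p["T"]);c=T[:3,:3].T@(np.array(X,float)-T[:3,3])
    K=np.array([[p["fx"],0,p["cx"]],[0,p["fy"],p["cy"]],[0,0,1]])
    return cv2.projectPoints(np.array([[c[0],-c[1],-c[2]]]),np.zeros(3),np.zeros(3),K,np.array(p["dist"],float))[0][0,0]
def tri(rs):
    A=sum(np.eye(3)-np.outer(d,d) for o,d in rs);b=sum((np.eye(3)-np.outer(d,d))@o for o,d in rs)
    X=np.linalg.solve(A,b);return X,[np.linalg.norm((np.eye(3)-np.outer(d,d))@(X-o)) for o,d in rs]
def blobs(m,amin):
    n,l,s,c=cv2.connectedComponentsWithStats(m.astype(np.uint8))
    return [(c[i],s[i]) for i in range(1,n) if s[i,4]>=amin]
E
python3 - <<'E'
from h import *
P={n:cams.camera_params(n) for n in("scene","side")}
for n in P:
    im=cv2.imread(f"pics/{n}0.png");h=cv2.cvtColor(im,cv2.COLOR_BGR2HSV)
    H,S,V=h[...,0],h[...,1],h[...,2]
    for nm,m in(("brass",(H>14)&(H<28)&(S>110)&(V>80)),("orange",(H<14)&(S>170)&(V>110)),("green",(H>45)&(H<80)&(S>80))):
        for c,s in blobs(m,12):
            if s[4]<600 : print(n,nm,np.round(c,1),s)
E
```

```text
scene brass [41.7  1.5] [38  0  9  5 17]
scene brass [245.5   2.2] [230   0  40   9 172]
scene brass [1.5 5.4] [ 0  3  5  5 14]
scene brass [138.6  14.2] [137  13   5   4  12]
scene brass [ 10.1 128.3] [  7 127   7   4  17]
scene brass [491.3 138.7] [468 131  51  18 147]
scene brass [  5.6 145.7] [  0 140  13  14  96]
scene brass [555.6 177.9] [549 176  14   5  26]
scene brass [559.8 183.8] [557 182   6   5  12]
scene brass [360.9 196.4] [355 191  12  11 100]
scene brass [512.2 196.8] [507 191  10  14  30]
scene brass [559.3 206.3] [553 202  12   8  39]
scene brass [562.8 212.7] [559 211   9   6  22]
scene brass [308.9 233.8] [302 228  14  12 115]
scene brass [190.2 301.1] [185 298  11   7  63]
scene orange [125.3   2.8] [121   0  12   7  34]
scene orange [137.8   1. ] [136   0   5   3  12]
scene orange [162.5   4.1] [157   0  12  12  56]
scene orange [142.8   7.9] [138   4   9   8  23]
scene orange [130.7  12.6] [126   8  11  11  52]
scene orange [547.2 168.8] [545 168   6   4  12]
scene orange [504.9 203.9] [487 182  41  35 401]
scene orange [183.5 225.9] [174 214  18  22 122]
scen
[... 336 characters left out ...]
rass [590.3 131. ] [585 123  15  18  44]
side brass [577.8 129. ] [575 124   7  10  22]
side brass [567.4 132. ] [566 129   5   7  15]
side brass [570.6 152.8] [501 131 139  45 253]
side brass [572.8 137.6] [569 134   8   9  20]
side brass [593.9 136.1] [591 135   6   4  12]
side brass [575.8 145.2] [545 136  62  20  86]
side brass [471.3 153.9] [468 153   8   3  12]
side brass [320.9 171. ] [315 166  12  11  93]
side brass [281.7 213.2] [276 207  13  13 134]
side brass [258.6 343.8] [257 341   4   8  13]
side brass [ 22.5 370.3] [ 19 368   8   5  13]
side orange [430.5 148.2] [425 134  14  29 191]
side orange [  6.8 339.2] [  0 322  18  39 490]
side green [290.7 184.3] [279 174  24  22 319]
```

```bash
python3 - <<'E'
from h import *
P={n:cams.camera_params(n) for n in("scene","side")}
for nm,a,b in(("right",(308.9,233.8),(320.9,171)),("left",(360.9,196.4),(281.7,213.2)),("win",(345.2,219.5),(290.7,184.3)),("orange",(183.5,225.9),(430.5,148.2)),("cap",(181,212.5),(433,136))):
    X,e=tri([ray(P["scene"],a),ray(P["side"],b)]);print(nm,X.round(1),np.round(e,1))
E
```

```text
right [618.3 -91.5  95.4] [0.2 0.2]
left [584.5  74.6  95.6] [0.7 0.7]
win [630.5  -2.3 103. ] [0.7 0.7]
orange [ 460.1 -326.3  104.7] [2. 2.]
cap [ 456.8 -321.4  143.2] [0.7 0.7]
```

Emit:
{"api": "drive_tool", "payload": {"commands": [{"delta_pos": [0.033,-0.0225,0],"yaw": 0,"jaw": 0.0878},{"delta_pos": [0.066,-0.045,0],"yaw": 0,"jaw": 0.0878},{"delta_pos": [0.099,-0.0675,0],"yaw": 0,"jaw": 0.0878},{"delta_pos": [0.132,-0.09,0],"yaw": 0,"jaw": 0.0878},{"delta_pos": [0.165,-0.1125,0],"yaw": 0,"jaw": 0.0878}]}}

```text
time: 0.52
eef_pos: [381.3, -443.8, 230.3]
ee_rot: [0.978, 0.209, -0.0, -0.0]
wrist_force: [0.3, -0.6, 0.4]
width: 87.9
gripper_force: 0.0
```

Emit:
{"api": "drive_tool", "payload": {"commands": [{"delta_pos": [0.033,-0.0225,0],"yaw": 0,"jaw": 0.0878},{"delta_pos": [0.066,-0.045,0],"yaw": 0,"jaw": 0.0878},{"delta_pos": [0.099,-0.0675,0],"yaw": 0,"jaw": 0.0878},{"delta_pos": [0.12,-0.0815,0],"yaw": 0,"jaw": 0.0878},{"delta_pos": [0.12,-0.0815,0],"yaw": 0,"jaw": 0.0878}]}}

```text
time: 0.93
eef_pos: [460.8, -315.5, 230.5]
ee_rot: [0.977, 0.214, 0.001, -0.001]
wrist_force: [0.3, 0.2, 0.3]
width: 87.8
gripper_force: 0.0
```

```bash
python3 - <<'E'
from h import *
s=sensors.observe();print(s["time"],np.round(s["eef_pos"],1),np.round(s["ee_rot"],4))
p=cams.camera_params("wrist");im=cams.read_camera("wrist");cv2.imwrite("pics/w1.png",im)
import pickle;pickle.dump(p,open("w1.pkl","wb"))
print(proj(p,[457,-322,144]))
E
```

```text
0.9333 [ 460.8 -315.5  230.5] [ 0.9768  0.2141  0.001  -0.0013]
[327.24335464 214.56375848]
```

View pics/w1.png

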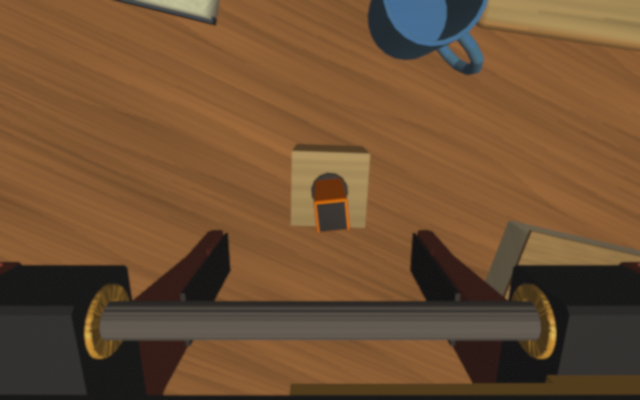

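```bash
python3 - <<'E'
from h import *
import pickle
p=pickle.load(open("w1.pkl","rb"));im=cv2.imread("pics/w1.png")
roi=np.zeros(im.shape[:2],bool);roi[190:240,305:360]=1
V=im.max(2)
m=((V<75)&roi).astype(np.uint8)
m[:200]=0
cs,_=cv2.findContours(m,0,1);c=max(cs,key=cv2.contourArea)
r=cv2.minAreaRect(c);print(r)
q=np.array([plane(p,u,144)[:2] for u in cv2.boxPoints(r)]);print(q.round(1),q.mean(0));e=np.diff(q,axis=0)
print(np.linalg.norm(e,axis=1),np.degrees(np.arctan2(e[:,1],e[:,0])))
h=cv2.cvtColor(im,cv2.COLOR_BGR2HSV)
roi[:]=0;roi[135:240,280:385]=1
m=((V>130)&(h[...,1]<135)&roi).astype(np.uint8)
cs,_=cv2.findContours(m,0,1);c=max(cs,key=cv2.contourArea)
r=cv2.minAreaRect(c);q=np.array([plane(p,u,62)[:2] for u in cv2.boxPoints(r)]);print(r,q.round(1),q.mean(0));e=np.diff(q,axis=0)
print(np.linalg.norm(e,axis=1),np.degrees(np.arctan2(e[:,1],e[:,0])))
qx=sensors.observe()["ee_rot"];print("toolx deg",2*np.degrees(np.arctan2(qx[1],qx[0])))
E
```

```text
((331.55938720703125, 216.5940704345703), (25.373449325561523, 25.273944854736328), 84.2894058227539)
[[ 460.4 -313.2]
 [ 469.3 -328.2]
 [ 453.4 -337.8]
 [ 444.3 -322.5]] [ 456.84102041 -325.39689018]
[17.46793114 18.52943967 17.79364702] [ -59.30537684 -148.85645072  120.81761184]
((329.1383361816406, 188.91995239257812), (78.26011657714844, 74.56733703613281), 1.9414864778518677) [[ 410.2 -305.4]
 [ 475.5 -279.5]
 [ 502.6 -344. ]
 [ 438.7 -373.4]] [ 456.77243208 -325.55889076]
[70.21380472 69.93512211 70.33342907] [  21.63735944  -67.19822848 -155.23295596]
toolx deg 24.527673743131725
```

Emit:
{"api": "drive_tool", "payload": {"commands": [{"delta_pos": [0,0,0],"yaw": -6.5,"jaw": 0.0878},{"delta_pos": [0,0,0],"yaw": -6.5,"jaw": 0.0878},{"delta_pos": [0,0,0],"yaw": -6.5,"jaw": 0.0878}]}}

```text
time: 1.23
eef_pos: [455.9, -323.5, 230.4]
ee_rot: [0.965, 0.262, -0.0, -0.0]
wrist_force: [-0.9, -0.4, 0.1]
width: 87.3
gripper_force: 0.0
```

```bash
cat >> h.py <<'E'
def st():
    s=sensors.observe();q=s["ee_rot"];from scipy.spatial.transform import Rotation as R
    M=R.from_quat(q).as_matrix();p=np.array(s["eef_pos"]);g=p-11*M[:,2]
    return s,M,p,g
def show(target=None):
    s,M,p,g=st()
    print("t",round(s["time"],2),"tcp",p.round(1),"toolx",np.degrees(np.arctan2(M[1,0],M[0,0])).round(2),"tilt",(M[:,2]).round(4)[:2],"F",np.round(s["wrist_force"],1),"T",np.round(s["torque"],2),"w",np.round(s["width"],1),np.round(s["gripper_force"],1))
    if target is not None: print("tool delta mm",(M.T@(np.array(target)-p)).round(1))
E
python3 -c "
from h import *
show([456.8,-325.4,93])"
```

```text
t 1.23 tcp [ 455.9 -323.5  230.4] toolx 30.38 tilt [-0.0006 -0.0002] F [-0.9 -0.4  0.1] T [ 0.   -0.01  0.02] w 87.3 0.0
tool delta mm [-1.000e-01  2.100e+00  1.374e+02]
```

Emit:
{"api": "drive_tool", "payload": {"commands": [{"delta_pos": [-0.001,0.002,0.03],"yaw": 0,"jaw": 0.0878},{"delta_pos": [-0.001,0.002,0.065],"yaw": 0,"jaw": 0.0878},{"delta_pos": [-0.001,0.002,0.1],"yaw": 0,"jaw": 0.0878},{"delta_pos": [-0.001,0.002,0.137],"yaw": 0,"jaw": 0.0878},{"delta_pos": [-0.001,0.002,0.137],"yaw": 0,"jaw": 0.0878}]}}

```text
time: 1.65
eef_pos: [452.2, -323.0, 87.3]
ee_rot: [0.965, 0.262, -0.004, -0.004]
wrist_force: [-0.8, -0.1, 0.0]
width: 88.3
gripper_force: 0.0
```

Emit:
{"api": "drive_tool", "payload": {"commands": [{"delta_pos": [0,0,0],"yaw": 0,"jaw": 0.05},{"delta_pos": [0,0,0],"yaw": 0,"jaw": 0.035}]}}

```text
time: 1.82
eef_pos: [457.8, -325.5, 95.3]
ee_rot: [0.965, 0.263, 0.001, 0.001]
wrist_force: [0.3, 0.0, 1.1]
width: 77.9
gripper_force: 0.0
```

```bash
python3 -c "
from h import *
show([456.8,-325.4,93])"
```

```text
t 1.82 tcp [ 457.8 -325.5   95.3] toolx 30.54 tilt [ 0.0015 -0.0011] F [0.3 0.  1.1] T [-0.01 -0.04  0.04] w 77.9 0.0
tool delta mm [-0.8 -0.6  2.3]
```

Emit:
{"api": "drive_tool", "payload": {"commands": [{"delta_pos": [0,0,0],"yaw": 0,"jaw": 0.0},{"delta_pos": [0,0,0],"yaw": 0,"jaw": 0.0},{"delta_pos": [0,0,0],"yaw": 0,"jaw": 0.0},{"delta_pos": [0,0,0],"yaw": 0,"jaw": 0.0},{"delta_pos": [0,0,0],"yaw": 0,"jaw": 0.0}], "squeeze": 30}}

```text
time: 2.23
eef_pos: [457.4, -324.6, 94.4]
ee_rot: [0.964, 0.264, 0.0, 0.0]
wrist_force: [0.3, 0.3, -0.5]
width: 44.8
gripper_force: 0.0
```

Emit:
{"api": "drive_tool", "payload": {"commands": [{"delta_pos": [0,0,0],"yaw": 0,"jaw": 0.0},{"delta_pos": [0,0,0],"yaw": 0,"jaw": 0.0},{"delta_pos": [0,0,0],"yaw": 0,"jaw": 0.0},{"delta_pos": [0,0,0],"yaw": 0,"jaw": 0.0},{"delta_pos": [0,0,0],"yaw": 0,"jaw": 0.0}]}}

```text
time: 2.65
eef_pos: [457.2, -324.4, 93.7]
ee_rot: [0.964, 0.264, 0.0, 0.0]
wrist_force: [-0.4, -0.0, 1.8]
width: 24.1
gripper_force: 30.0
```

```bash
python3 -c "
from h import *
show([456.8,-325.4,93])"
```

```text
t 2.65 tcp [ 457.2 -324.4   93.7] toolx 30.67 tilt [ 0.     -0.0001] F [-0.4 -0.   1.8] T [-0.04 -0.05  0.03] w 24.1 30.0
tool delta mm [-0.8  0.6  0.7]
```

Emit:
{"api": "drive_tool", "payload": {"commands": [{"delta_pos": [0,0,-0.02],"yaw": 0,"jaw": 0.0},{"delta_pos": [0,0,-0.055],"yaw": 0,"jaw": 0.0},{"delta_pos": [0,0,-0.09],"yaw": 0,"jaw": 0.0},{"delta_pos": [0,0,-0.12],"yaw": 0,"jaw": 0.0},{"delta_pos": [0,0,-0.12],"yaw": 0,"jaw": 0.0}]}}

```text
time: 3.07
eef_pos: [460.1, -326.1, 219.8]
ee_rot: [0.964, 0.264, 0.003, 0.004]
wrist_force: [0.7, -1.1, -0.9]
width: 24.0
gripper_force: 30.0
```

```bash
python3 - <<'E'
from h import *
show();s,M,p,g=st()
tip=p+81.7*M[:,2];out=[]
for n in("scene","side"):
    P=cams.camera_params(n);im=cams.read_camera(n);cv2.imwrite(f"pics/{n}2.png",im)
    u=proj(P,tip-[0,0,-15]);print(n,u);x,y=u.astype(int)
    c=cv2.getRectSubPix(im,(60,60),(float(u[0]),float(u[1])));out.append(cv2.resize(c,(400,400),interpolation=2))
cv2.imwrite("pics/tip.png",np.hstack(out))
E
```

```text
t 3.07 tcp [ 460.1 -326.1  219.8] toolx 30.65 tilt [ 0.0085 -0.005 ] F [ 0.7 -1.1 -0.9] T [-0.03 -0.03 -0.  ] w 24.0 30.0
scene [178.18516851 211.40764488]
side [432.90271312 131.22410963]
```

View pics/tip.png

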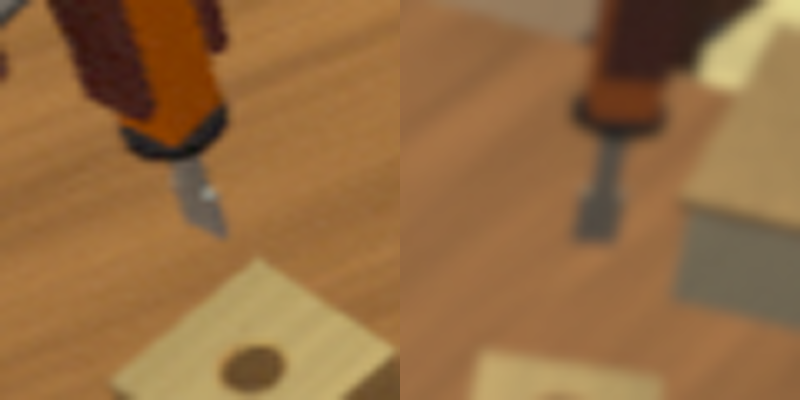

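Emit:
{"api": "drive_tool", "payload": {"commands": [{"delta_pos": [0,0,0.03],"yaw": 0,"jaw": 0.0},{"delta_pos": [0,0,0.06],"yaw": 0,"jaw": 0.0},{"delta_pos": [0,0,0.09],"yaw": 0,"jaw": 0.0},{"delta_pos": [0,0,0.12],"yaw": 0,"jaw": 0.0},{"delta_pos": [0,0,0.12],"yaw": 0,"jaw": 0.0}]}}

```text
time: 3.58
eef_pos: [454.8, -323.2, 88.2]
ee_rot: [0.964, 0.265, -0.002, -0.002]
wrist_force: [-0.7, 0.3, -1.6]
width: 23.4
gripper_force: 30.0
```

Emit:
{"api": "drive_tool", "payload": {"commands": [{"delta_pos": [0,0,0],"yaw": 0,"jaw": 0.0},{"delta_pos": [0,0,0],"yaw": 0,"jaw": 0.0},{"delta_pos": [0,0,0],"yaw": 0,"jaw": 0.087},{"delta_pos": [0,0,0],"yaw": 0,"jaw": 0.087},{"delta_pos": [0,0,0],"yaw": 0,"jaw": 0.087}]}}

```text
time: 4.0
eef_pos: [457.4, -324.6, 94.4]
ee_rot: [0.964, 0.264, 0.0, 0.0]
wrist_force: [-0.2, 0.2, 0.4]
width: 40.3
gripper_force: 0.0
```

Emit:
{"api": "drive_tool", "payload": {"commands": [{"delta_pos": [0,0,0],"yaw": -6,"jaw": 0.087},{"delta_pos": [0,0,0],"yaw": -13,"jaw": 0.087},{"delta_pos": [0,0,0],"yaw": -20,"jaw": 0.087},{"delta_pos": [0,0,0],"yaw": -27,"jaw": 0.087},{"delta_pos": [0,0,0],"yaw": -34,"jaw": 0.087}]}}

```text
time: 4.42
eef_pos: [457.3, -324.6, 94.3]
ee_rot: [0.843, 0.537, 0.0, 0.001]
wrist_force: [0.4, 0.2, 0.3]
width: 73.9
gripper_force: 0.0
```

Emit:
{"api": "drive_tool", "payload": {"commands": [{"delta_pos": [0,0,0],"yaw": -7,"jaw": 0.087},{"delta_pos": [0,0,0],"yaw": -14,"jaw": 0.087},{"delta_pos": [0,0,0],"yaw": -21,"jaw": 0.087},{"delta_pos": [0,0,0],"yaw": -28,"jaw": 0.087},{"delta_pos": [0,0,0],"yaw": -35,"jaw": 0.087}]}}

```text
time: 4.83
eef_pos: [457.3, -324.7, 94.3]
ee_rot: [0.643, 0.766, -0.0, 0.001]
wrist_force: [-0.1, 0.6, -0.5]
width: 86.8
gripper_force: 0.0
```

Emit:
{"api": "drive_tool", "payload": {"commands": [{"delta_pos": [0,0,0],"yaw": -7,"jaw": 0.087},{"delta_pos": [0,0,0],"yaw": -14,"jaw": 0.087},{"delta_pos": [0,0,0],"yaw": -21,"jaw": 0.087},{"delta_pos": [0,0,0],"yaw": -21,"jaw": 0.087},{"delta_pos": [0,0,0],"yaw": -21,"jaw": 0.06}]}}

```text
time: 5.25
eef_pos: [457.1, -324.7, 94.0]
ee_rot: [0.497, 0.868, 0.0, 0.0]
wrist_force: [0.4, -1.4, 0.4]
width: 83.0
gripper_force: 0.0
```

```bash
python3 -c "
from h import *
show([456.8,-325.4,93])
print(st()[0]['joint_positions'])"
```

```text
t 5.25 tcp [ 457.1 -324.7   94. ] toolx 120.43 tilt [ 0.0006 -0.0002] F [ 0.4 -1.4  0.4] T [ 0.05 -0.16  0.02] w 83.0 0.0
tool delta mm [-0.5 -0.7  1. ]
[ 0.89531571  0.50865698 -0.49782584  1.92033641  0.33234467  0.79321164
  0.74588295]
```

Emit:
{"api": "drive_tool", "payload": {"commands": [{"delta_pos": [0,0,0],"yaw": 0,"jaw": 0.0},{"delta_pos": [0,0,0],"yaw": 0,"jaw": 0.0},{"delta_pos": [0,0,0],"yaw": 0,"jaw": 0.0},{"delta_pos": [0,0,0],"yaw": 0,"jaw": 0.0},{"delta_pos": [0,0,0],"yaw": 0,"jaw": 0.0}], "squeeze": 25}}

```text
time: 5.67
eef_pos: [457.2, -324.3, 93.7]
ee_rot: [0.495, 0.869, -0.0, 0.0]
wrist_force: [-0.0, 0.5, -0.1]
width: 50.1
gripper_force: 0.0
```

Emit:
{"api": "drive_tool", "payload": {"commands": [{"delta_pos": [0,0,0],"yaw": 0,"jaw": 0.0},{"delta_pos": [0,0,0],"yaw": 0,"jaw": 0.0},{"delta_pos": [0,0,0],"yaw": 0,"jaw": 0.0},{"delta_pos": [0,0,0],"yaw": 0,"jaw": 0.0},{"delta_pos": [0,0,0],"yaw": 0,"jaw": 0.0}]}}

```text
time: 6.08
eef_pos: [457.1, -324.4, 93.7]
ee_rot: [0.495, 0.869, 0.0, 0.0]
wrist_force: [0.8, 0.0, 0.1]
width: 24.0
gripper_force: 25.0
```

Emit:
{"api": "drive_tool", "payload": {"commands": [{"delta_pos": [0,0,0],"yaw": 0,"jaw": 0.0},{"delta_pos": [0,0,0],"yaw": 0,"jaw": 0.0},{"delta_pos": [0,0,0],"yaw": 0,"jaw": 0.0}]}}

```text
time: 6.33
eef_pos: [457.1, -324.4, 93.6]
ee_rot: [0.495, 0.869, 0.0, 0.0]
wrist_force: [-0.0, -0.2, -0.2]
width: 23.8
gripper_force: 25.0
```

```bash
python3 -c "
from h import *
show([456.8,-325.4,93])
s,M,p,g=st()
# right head: hover with TCP 70mm back in -toolx of final yaw 101.5, z 215
import math
a=math.radians(101.5);t=np.array([618.3,-91.5,215])-60*np.array([math.cos(a),math.sin(a),0])
print(t);show(t)"
```

```text
t 6.33 tcp [ 457.1 -324.4   93.6] toolx 120.67 tilt [0. 0.] F [-0.  -0.2 -0.2] T [ 0.02 -0.11 -0.01] w 23.8 25.0
tool delta mm [-0.7 -0.8  0.6]
[ 630.26207607 -150.29548228  215.        ]
t 6.33 tcp [ 457.1 -324.4   93.6] toolx 120.67 tilt [0. 0.] F [-0.  -0.2 -0.2] T [ 0.02 -0.11 -0.01] w 23.8 25.0
tool delta mm [  61.4  237.7 -121.3]
```

Emit:
{"api": "drive_tool", "payload": {"commands": [{"delta_pos": [0,0,-0.02],"yaw": 0,"jaw": 0.0},{"delta_pos": [0,0,-0.05],"yaw": 0,"jaw": 0.0},{"delta_pos": [0,0,-0.085],"yaw": 0,"jaw": 0.0},{"delta_pos": [0,0,-0.121],"yaw": 0,"jaw": 0.0},{"delta_pos": [0.005,0.02,-0.121],"yaw": 0,"jaw": 0.0}]}}

```text
time: 6.75
eef_pos: [472.5, -314.8, 221.2]
ee_rot: [0.498, 0.867, -0.002, 0.005]
wrist_force: [0.7, -1.2, -1.5]
width: 23.6
gripper_force: 25.0
```

Emit:
{"api": "drive_tool", "payload": {"commands": [{"delta_pos": [0.01,0.035,0],"yaw": 4,"jaw": 0.0},{"delta_pos": [0.02,0.07,0],"yaw": 8,"jaw": 0.0},{"delta_pos": [0.03,0.105,0],"yaw": 12,"jaw": 0.0},{"delta_pos": [0.04,0.14,0],"yaw": 16,"jaw": 0.0},{"delta_pos": [0.05,0.175,0],"yaw": 19,"jaw": 0.0}]}}

```text
time: 7.17
eef_pos: [597.5, -176.3, 214.5]
ee_rot: [0.633, 0.774, -0.0, -0.0]
wrist_force: [-0.6, -0.9, -0.7]
width: 24.1
gripper_force: 25.0
```

Emit:
{"api": "drive_tool", "payload": {"commands": [{"delta_pos": [-0.008,0.03,0],"yaw": 0,"jaw": 0.0},{"delta_pos": [-0.008,0.042,0],"yaw": 0,"jaw": 0.0},{"delta_pos": [-0.008,0.042,0],"yaw": 0,"jaw": 0.0},{"delta_pos": [-0.008,0.042,0],"yaw": 0,"jaw": 0.0},{"delta_pos": [-0.008,0.042,0],"yaw": 0,"jaw": 0.0}]}}

```text
time: 7.58
eef_pos: [638.4, -177.5, 214.2]
ee_rot: [0.632, 0.775, -0.001, -0.001]
wrist_force: [-0.4, 0.3, -1.9]
width: 24.2
gripper_force: 25.0
```

```bash
python3 - <<'E'
from h import *
import pickle
show([630.3,-150.3,215])
p=cams.camera_params("wrist");im=cams.read_camera("wrist");cv2.imwrite("pics/w3.png",im)
pickle.dump(p,open("w3.pkl","wb"))
print(proj(p,[618.3,-91.5,97]))
E
```

```text
t 7.58 tcp [ 638.4 -177.5  214.2] toolx 101.63 tilt [-0.0015 -0.0002] F [-0.4  0.3 -1.9] T [-0.04 -0.08 -0.05] w 24.2 25.0
tool delta mm [28.3 -2.4 -0.8]
[317.88632533  76.59238449]
```

View pics/w3.png

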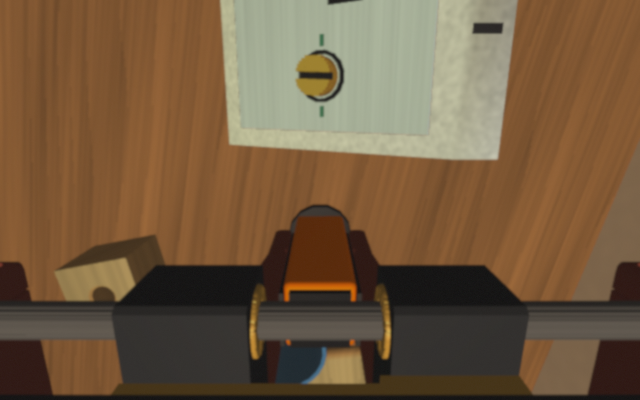

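```bash
cat >> h.py <<'E'
def head(im,p,X0,phi):
    """slot direction & head centre seen by the wrist camera; X0 approx head top centre"""
    u=np.array([np.cos(phi),np.sin(phi),0]);a=np.cos(.4887)*np.array([0,0,1])-np.sin(.4887)*u;up=np.cross(np.array([-u[1],u[0],0])*-1,a)*-1
    up=np.cos(.4887)*u+np.sin(.4887)*np.array([0,0,1])
    ac=np.array([-u[1],u[0],0])
    def onp(uv,off=0):
        o,d=ray(p,uv);return o+d*(((np.array(X0)+off*a-o)@a)/(d@a))
    c0=proj(p,X0);x,y=c0.astype(int);h=cv2.cvtColor(im,cv2.COLOR_BGR2HSV)
    yy,xx=np.mgrid[:im.shape[0],:im.shape[1]];near=(xx-x)**2+(yy-y)**2<32**2
    br=((h[...,0]>14)&(h[...,0]<30)&(h[...,1]>110)&(h[...,2]>110)&near).astype(np.uint8)
    hull=cv2.convexHull(cv2.findNonZero(br));hm=np.zeros_like(br);cv2.fillConvexPoly(hm,hull,1)
    hm=cv2.erode(hm,np.ones((3,3)))
    dk=((h[...,2]<75)&(hm>0)).astype(np.uint8)
    bl=max(blobs(dk,5),key=lambda b:b[1][4])
    l=cv2.connectedComponents(dk)[1];k=l[dk>0]
    idx=np.bincount(k).argmax();pts=np.argwhere(l==idx)[:,::-1].astype(np.float32)
    r=cv2.minAreaRect(pts);vx,vy,cx,cy=cv2.fitLine(pts,cv2.DIST_L2,0,.01,.01).ravel()
    A,B=onp((cx-10*vx,cy-10*vy),-3),onp((cx+10*vx,cy+10*vy),-3);s=B-A
    (hx,hy),rad=cv2.minEnclosingCircle(hull)
    print("hull box",cv2.boundingRect(hull),"circ",(hx,hy,rad),"slot c",(cx,cy),"rect",r)
    print("slot c world",onp((cx,cy)).round(1),"slot dir along up/ac",s@up,s@ac,"theta(cw)",np.arctan2(-(s@ac),s@up) if s@up>0 else np.arctan2((s@ac),-(s@up)))
    g=((h[...,0]>45)&(h[...,0]<95)&(h[...,1]>70)&(h[...,2]<150)&((xx-x)**2+(yy-y)**2<55**2))
    G=[onp(c,-15) for c,s_ in blobs(g,6)]
    for q,(c,s_) in zip(G,blobs(g,6)): print("green",c.round(1),s_[4],q.round(1))
    return a,up,ac
E
python3 - <<'E'
from h import *
import pickle
p=pickle.load(open("w3.pkl","rb"));im=cv2.imread("pics/w3.png")
head(im,p,[618.3,-91.5,97],np.radians(11.5))
P={n:cams.camera_params(n) for n in("scene","side")}
print(tri([ray(P["scene"],(308.9,233.8)),ray(P["side"],(320.9,171)),ray(p,(317,75.5))]))
print(plane(p,(230,143),40),plane(p,(497,158),130))
E
```

```text
hull box (296, 55, 41, 41) circ (315.3537902832031, 74.79334259033203, 21.456815719604492) slot c (np.float32(315.95834), np.float32(75.07738)) rect ((315.51593017578125, 75.05413818359375), (31.158702850341797, 5.210963249206543), 2.045408248901367)
slot c world [616.7 -90.7  96.3] slot dir along up/ac 16.49492198664207 -0.8844743844219389 theta(cw) 0.05356970833152077
green [321.2  39.5] 26 [615.1 -64.5  81.2]
green [321.5 110.8] 17 [ 625.7 -114.5   81.4]
(array([617.91122586, -91.11605084,  95.44870406]), [np.float64(0.4706586822623107), np.float64(0.37542858817466296), np.float64(0.5232163004885979)])
[ 550.72632798 -159.57635143   40.        ] [ 745.41008581 -119.94324343  130.        ]
```

```bash
cat > k.py <<'E'
import numpy as np,json
PHI=np.radians(11.6);S=np.radians(28)
u=np.array([np.cos(PHI),np.sin(PHI),0]);Z=np.array([0,0,1.])
a=np.cos(S)*Z-np.sin(S)*u;up=np.cos(S)*u+np.sin(S)*Z;ac=np.array([-u[1],u[0],0])
def pose(X,th,q,off=-0.7,L=92.6,engage=True):
    """TCP position, toolx angle deg, for slot angle th, tip pressed to slot floor with head pushed q; q<0 -> above"""
    s=np.cos(th)*up-np.sin(th)*ac;n=np.cross(a,s);y=np.cross(Z,n)
    y/=np.linalg.norm(y);y*=np.sign(y@s) or 1
    d=np.cross(n,y);d*=np.sign(d[2]);rho=np.arccos(min(1,d@a))
    tip=np.array(X)-(q+6-8*np.sin(rho))*a
    x=np.cross(y,-Z) ; ang=np.degrees(np.arctan2(x[1],x[0]))
    return tip+L*d-11*Z-off*x,ang,np.degrees(np.arccos(d[2])),np.degrees(rho)
def frame(ang):
    r=np.radians(ang);x=np.array([np.cos(r),np.sin(r),0]);return np.column_stack([x,np.cross(-Z,x),-Z])
def delta(c0,a0,c1,a1): return (frame(a0).T@(np.array(c1)-c0)).round(1),round(-(a1-a0),1)
E
python3 - <<'E'
from h import *;from k import *
for t in(0,.05,.3,.6,.9,1.2,1.57):
    P=pose([614.2,-91,98.5],t,6.5);print(t,P[0].round(1),np.round(P[1:],1))
show();s,M,p,g=st();a0=np.degrees(np.arctan2(M[1,0],M[0,0]))
P=pose([614.2,-91,98.5],.054,-20);print(P);print(delta(p,a0,P[0],P[1]))
E
```

```text
0 [618.1 -89.5 172.4] [101.6   nan  28. ]
0.05 [618.5 -91.6 172.4] [99.1  1.3 28. ]
0.3 [ 617.5 -102.3  171.4] [86.3  8.  26.9]
0.6 [ 610.5 -112.6  168.6] [70.5 15.4 23.7]
0.9 [ 599.  -116.9  164.8] [53.5 21.6 18.3]
1.2 [ 586.8 -113.   161.1] [35.4 25.9 10.9]
1.57 [578.1 -98.5 158.2] [11.7 28.   0. ]
t 7.63 tcp [ 638.3 -177.8  214.4] toolx 101.61 tilt [-0.0013 -0.0004] F [-0.4  0.1 -1.8] T [ 0.   -0.08 -0.05] w 23.9 25.0
(array([606.29018677, -94.30247403, 195.74391366]), np.float64(98.86759966032102), np.float64(1.4519814942446214), np.float64(27.96536953416249))
(array([ 88.2, -14.6,  18.6]), np.float64(2.7))k.py:12: RuntimeWarning: invalid value encountered in arccos
  return tip+L*d-11*Z-off*x,ang,np.degrees(np.arccos(d[2])),np.degrees(rho)
```

```bash
cat >> k.py <<'E'
def vert(X,th,q,off=-0.7):
    _,ang,_,rho=pose(X,th,q);x=frame(ang)[:,0]
    return np.array(X)-(q+6-8*np.sin(np.radians(rho)))*a+81.6*Z-off*x,ang
E
python3 - <<'E'
from h import *;from k import *
show();s,M,p,g=st();a0=np.degrees(np.arctan2(M[1,0],M[0,0]))
P=vert([614.2,-91,98.5],.054,0);print(P,delta(p,a0,P[0]+[0,0,15],P[1]))
E
```

```text
t 7.63 tcp [ 638.3 -177.8  214.4] toolx 101.61 tilt [-0.0013 -0.0004] F [-0.4  0.1 -1.8] T [ 0.   -0.08 -0.05] w 23.9 25.0
(array([615.12613899, -90.09610797, 178.11469453]), np.float64(98.86759966032102)) (array([90.6, -5.1, 21.3]), np.float64(2.7))
```

Emit:
{"api": "drive_tool", "payload": {"commands": [{"delta_pos": [0.03,-0.002,0],"yaw": 1,"jaw": 0.0},{"delta_pos": [0.06,-0.004,0],"yaw": 2,"jaw": 0.0},{"delta_pos": [0.0906,-0.0051,0.005],"yaw": 2.7,"jaw": 0.0},{"delta_pos": [0.0906,-0.0051,0.015],"yaw": 2.7,"jaw": 0.0},{"delta_pos": [0.0906,-0.0051,0.0213],"yaw": 2.7,"jaw": 0.0}], "squeeze": 35}}

```text
time: 8.05
eef_pos: [615.1, -87.8, 193.4]
ee_rot: [0.649, 0.761, -0.0, 0.0]
wrist_force: [0.3, -0.6, -1.4]
width: 24.1
gripper_force: 35.0
```

Emit:
{"api": "drive_tool", "payload": {"commands": [{"delta_pos": [0,0,0],"yaw": 0,"jaw": 0.0},{"delta_pos": [0,0,0],"yaw": 0,"jaw": 0.0},{"delta_pos": [0,0,0],"yaw": 0,"jaw": 0.0},{"delta_pos": [0,0,0],"yaw": 0,"jaw": 0.0}]}}

```text
time: 8.38
eef_pos: [616.5, -90.6, 193.7]
ee_rot: [0.65, 0.76, 0.0, 0.0]
wrist_force: [0.1, 0.3, -0.9]
width: 24.0
gripper_force: 35.0
```

```bash
python3 - <<'E'
from h import *;from k import *
show([615.1,-90.1,193.1])
s,M,p,g=st();tip=p-[0,0,81.6];out=[]
for n in("scene","side"):
    P=cams.camera_params(n);im=cams.read_camera(n)
    u_=proj(P,tip);c=cv2.getRectSubPix(im,(60,60),(float(u_[0]),float(u_[1])));out.append(cv2.resize(c,(400,400),interpolation=2))
cv2.imwrite("pics/t4.png",np.hstack(out))
E
```

```text
t 8.38 tcp [616.5 -90.6 193.7] toolx 98.85 tilt [ 0.0006 -0.0003] F [ 0.1  0.3 -0.9] T [ 0.   -0.07  0.01] w 24.0 35.0
tool delta mm [ 0.7 -1.3  0.6]
```

View pics/t4.png

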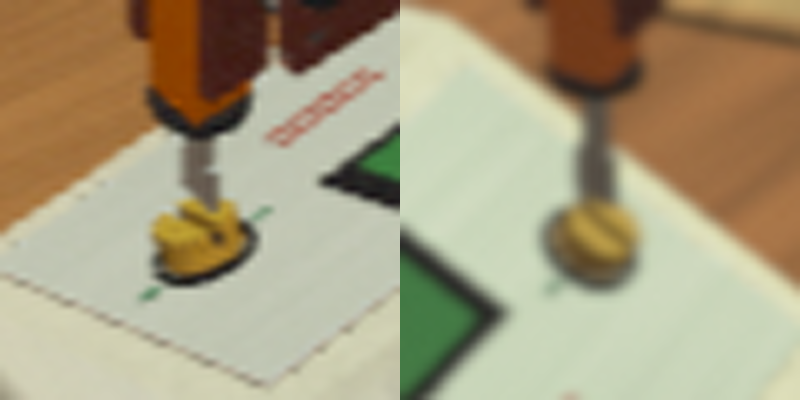

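Emit:
{"api": "drive_tool", "payload": {"commands": [{"delta_pos": [0.0005,-0.001,0.003],"yaw": 0,"jaw": 0.0},{"delta_pos": [0.0005,-0.001,0.006],"yaw": 0,"jaw": 0.0},{"delta_pos": [0.0005,-0.001,0.009],"yaw": 0,"jaw": 0.0},{"delta_pos": [0.0005,-0.001,0.009],"yaw": 0,"jaw": 0.0},{"delta_pos": [0.0005,-0.001,0.009],"yaw": 0,"jaw": 0.0}]}}

```text
time: 8.9
eef_pos: [615.1, -89.0, 184.7]
ee_rot: [0.65, 0.76, -0.0, 0.0]
wrist_force: [-2.0, -0.4, 3.8]
width: 23.8
gripper_force: 35.0
```

Emit:
{"api": "drive_tool", "payload": {"commands": [{"delta_pos": [0,0,0.0015],"yaw": 0,"jaw": 0.0},{"delta_pos": [0,0,0.003],"yaw": 0,"jaw": 0.0},{"delta_pos": [0,0,0.003],"yaw": 0,"jaw": 0.0},{"delta_pos": [0,0,0.003],"yaw": 0,"jaw": 0.0}]}}

```text
time: 9.23
eef_pos: [615.8, -88.8, 182.5]
ee_rot: [0.65, 0.76, 0.0, 0.001]
wrist_force: [-1.9, -0.6, 8.0]
width: 23.7
gripper_force: 35.0
```

Emit:
{"api": "drive_tool", "payload": {"commands": [{"delta_pos": [0,0,0.0015],"yaw": 0,"jaw": 0.0},{"delta_pos": [0,0,0.003],"yaw": 0,"jaw": 0.0},{"delta_pos": [0,0,0.003],"yaw": 0,"jaw": 0.0},{"delta_pos": [0,0,0.003],"yaw": 0,"jaw": 0.0}]}}

```text
time: 9.57
eef_pos: [616.6, -88.6, 180.3]
ee_rot: [0.65, 0.76, 0.001, 0.001]
wrist_force: [-0.9, -0.2, 11.2]
width: 24.3
gripper_force: 35.0
```

```bash
python3 - <<'E'
from h import *;from k import *
show()
s,M,p,g=st();tip=p-[0,0,81.6];out=[]
for n in("scene","side"):
    P=cams.camera_params(n);im=cams.read_camera(n)
    u_=proj(P,tip);c=cv2.getRectSubPix(im,(36,36),(float(u_[0]),float(u_[1])));out.append(cv2.resize(c,(400,400),interpolation=2))
cv2.imwrite("pics/t5.png",np.hstack(out))
E
```

```text
t 9.57 tcp [616.6 -88.6 180.3] toolx 98.97 tilt [ 0.0035 -0.0001] F [-0.9 -0.2 11.2] T [ 0.02  0.26 -0.02] w 24.3 35.0
```

View pics/t5.png

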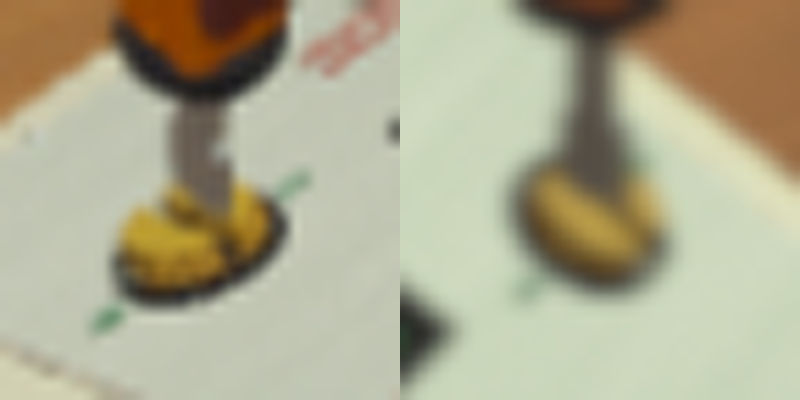

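Emit:
{"api": "drive_tool", "payload": {"commands": [{"delta_pos": [0,0,-0.004],"yaw": 0,"jaw": 0.0},{"delta_pos": [0,0,-0.006],"yaw": 0,"jaw": 0.0},{"delta_pos": [0,0,-0.006],"yaw": 0,"jaw": 0.0},{"delta_pos": [0,0,-0.006],"yaw": 0,"jaw": 0.0}]}}

```text
time: 10.0
eef_pos: [615.1, -89.0, 184.5]
ee_rot: [0.65, 0.76, -0.0, 0.0]
wrist_force: [-1.5, 0.5, 4.6]
width: 23.9
gripper_force: 35.0
```

Emit:
{"api": "drive_tool", "payload": {"commands": [{"delta_pos": [-0.001,0,0],"yaw": 0,"jaw": 0.0},{"delta_pos": [-0.001,0,0],"yaw": 0,"jaw": 0.0},{"delta_pos": [-0.001,0,0],"yaw": 0,"jaw": 0.0}]}}

```text
time: 10.25
eef_pos: [615.3, -89.4, 184.3]
ee_rot: [0.65, 0.76, 0.0, -0.0]
wrist_force: [-1.9, 1.6, 5.4]
width: 23.9
gripper_force: 35.0
```

Emit:
{"api": "drive_tool", "payload": {"commands": [{"delta_pos": [-0.001,0,0],"yaw": 0,"jaw": 0.0},{"delta_pos": [-0.001,0,0],"yaw": 0,"jaw": 0.0},{"delta_pos": [-0.001,0,0],"yaw": 0,"jaw": 0.0}]}}

```text
time: 10.5
eef_pos: [615.4, -91.7, 183.6]
ee_rot: [0.65, 0.76, -0.0, 0.0]
wrist_force: [0.4, -0.7, -0.6]
width: 23.5
gripper_force: 35.0
```

Emit:
{"api": "drive_tool", "payload": {"commands": [{"delta_pos": [-0.001,0,0],"yaw": 0,"jaw": 0.0},{"delta_pos": [-0.001,0,0],"yaw": 0,"jaw": 0.0},{"delta_pos": [-0.001,0,0],"yaw": 0,"jaw": 0.0}]}}

```text
time: 10.75
eef_pos: [615.5, -92.3, 184.0]
ee_rot: [0.65, 0.76, -0.0, -0.0]
wrist_force: [0.0, 0.1, -1.7]
width: 23.8
gripper_force: 35.0
```

Emit:
{"api": "drive_tool", "payload": {"commands": [{"delta_pos": [0,0,0.002],"yaw": 0,"jaw": 0.0},{"delta_pos": [0,0,0.004],"yaw": 0,"jaw": 0.0},{"delta_pos": [0,0,0.004],"yaw": 0,"jaw": 0.0},{"delta_pos": [0,0,0.004],"yaw": 0,"jaw": 0.0}]}}

```text
time: 11.08
eef_pos: [615.6, -92.0, 180.2]
ee_rot: [0.65, 0.76, -0.0, -0.0]
wrist_force: [-0.0, 0.1, -1.7]
width: 24.2
gripper_force: 35.0
```

Emit:
{"api": "drive_tool", "payload": {"commands": [{"delta_pos": [0,0,0.002],"yaw": 0,"jaw": 0.0},{"delta_pos": [0,0,0.004],"yaw": 0,"jaw": 0.0},{"delta_pos": [0,0,0.004],"yaw": 0,"jaw": 0.0},{"delta_pos": [0,0,0.004],"yaw": 0,"jaw": 0.0}]}}

```text
time: 11.42
eef_pos: [616.5, -91.8, 177.4]
ee_rot: [0.65, 0.76, 0.001, 0.001]
wrist_force: [-0.8, -0.8, 6.5]
width: 24.0
gripper_force: 35.0
```

```bash
python3 - <<'E'
from h import *;show()
E
```

```text
t 11.42 tcp [616.5 -91.8 177.4] toolx 98.97 tilt [ 0.002  -0.0002] F [-0.8 -0.8  6.5] T [-0.06  0.1   0.02] w 24.0 35.0
```

Emit:
{"api": "drive_tool", "payload": {"commands": [{"delta_pos": [0,0.001,0.002],"yaw": 0,"jaw": 0.0},{"delta_pos": [0,0.0025,0.004],"yaw": 0,"jaw": 0.0},{"delta_pos": [0,0.0045,0.0065],"yaw": 0,"jaw": 0.0},{"delta_pos": [0,0.0045,0.0065],"yaw": 0,"jaw": 0.0},{"delta_pos": [0,0.0045,0.0065],"yaw": 0,"jaw": 0.0}]}}

```text
time: 11.83
eef_pos: [619.7, -91.2, 172.1]
ee_rot: [0.65, 0.76, -0.001, 0.0]
wrist_force: [-8.5, 0.0, 18.2]
width: 24.0
gripper_force: 35.0
```

```bash
python3 - <<'E'
from h import *;show()
E
```

```text
t 11.83 tcp [619.7 -91.2 172.1] toolx 98.95 tilt [-0.0007 -0.0012] F [-8.5  0.  18.2] T [-0.07  2.27 -0.01] w 24.0 35.0
```

```bash
cat >> k.py <<'E'
def calls(X,q,th0,cmd,ths,off=0,dX=(0,0,0),n=4):
    """rows per call (mm,deg) in tool axes at the call's start"""
    c,aang=np.array(cmd[:3],float),cmd[3]
    t=th0
    for T in ths:
        c0,a0=c,aang;rows=[]
        for i in range(1,n+1):
            c1,a1=pose(X,t+(T-t)*i/n,q,off)[:2];c1=c1+np.array(dX)
            d,y=delta(c0,a0,c1,a1);rows.append(d.tolist()+[float(y)])
        print(round(T,2),rows)
        M=frame(a0);c=c0+M@np.array(rows[-1][:3]);aang=a0-rows[-1][3];t=T
    print("cmd end",c.round(2),round(aang,2))
E
python3 - <<'E'
from k import *
X=[614.4,-92.0,98.5]
print(vert(X,.054,9.5,0))
calls(X,9.5,.054,[620.0,-91.1,169.7,98.85],[.3,.55,.8,1.05,1.3,1.57])
E
```

```text
(array([619.80293104, -90.89093754, 169.72669239]), np.float64(98.86759966032102))
0.3 [[-4.8, -0.4, 0.1, 3.1], [-7.4, -1.0, 0.3, 6.2], [-9.9, -1.8, 0.6, 9.4], [-12.3, -2.9, 1.0, 12.5]]
0.55 [[-2.5, -0.8, 0.4, 3.3], [-4.9, -2.0, 1.0, 6.5], [-7.2, -3.4, 1.5, 9.8], [-9.2, -5.0, 2.2, 13.2]]
0.8 [[-2.2, -1.4, 0.7, 3.4], [-4.2, -3.1, 1.5, 6.8], [-6.0, -5.1, 2.2, 10.3], [-7.5, -7.3, 3.0, 13.8]]
1.05 [[-1.7, -2.0, 0.9, 3.6], [-3.1, -4.2, 1.7, 7.3], [-4.2, -6.7, 2.5, 11.0], [-5.0, -9.3, 3.3, 14.7]]
1.3 [[-1.1, -2.5, 0.8, 3.9], [-1.9, -5.2, 1.5, 7.7], [-2.3, -8.1, 2.2, 11.6], [-2.3, -11.0, 2.8, 15.6]]
1.57 [[-0.4, -3.1, 0.6, 4.3], [-0.4, -6.4, 1.1, 8.7], [0.0, -9.6, 1.5, 13.0], [0.9, -12.8, 1.8, 17.4]]
cmd end [578.95 -99.35 155.6 ] 11.65
```

Emit:
{"api": "drive_tool", "payload": {"commands": [{"delta_pos": [-0.003,-0.0004,0.0001],"yaw": 2,"jaw": 0.0},{"delta_pos": [-0.006,-0.001,0.0003],"yaw": 5,"jaw": 0.0},{"delta_pos": [-0.0095,-0.0018,0.0006],"yaw": 9,"jaw": 0.0},{"delta_pos": [-0.0123,-0.0029,0.001],"yaw": 12.5,"jaw": 0.0},{"delta_pos": [-0.0123,-0.0029,0.001],"yaw": 12.5,"jaw": 0.0}]}}

```text
time: 12.25
eef_pos: [618.9, -101.5, 170.8]
ee_rot: [0.729, 0.684, 0.001, -0.001]
wrist_force: [-6.9, 3.9, 14.6]
width: 23.8
gripper_force: 35.0
```

```bash
python3 - <<'E'
from h import *;from k import *;show(pose([614.4,-92.0,98.5],.3,9.5,0)[0])
E
```

```text
t 12.25 tcp [ 618.9 -101.5  170.8] toolx 86.34 tilt [-0.0003  0.0023] F [-6.9  3.9 14.6] T [1.31 1.89 0.13] w 23.8 35.0
tool delta mm [-2.2  0.3  2.1]
```

Emit:
{"api": "drive_tool", "payload": {"commands": [{"delta_pos": [-0.0025,-0.0008,0.0008],"yaw": 3.3,"jaw": 0.0},{"delta_pos": [-0.0049,-0.002,0.0015],"yaw": 6.5,"jaw": 0.0},{"delta_pos": [-0.0072,-0.0034,0.002],"yaw": 9.8,"jaw": 0.0},{"delta_pos": [-0.0092,-0.005,0.0027],"yaw": 13.2,"jaw": 0.0},{"delta_pos": [-0.0092,-0.005,0.0027],"yaw": 13.2,"jaw": 0.0}]}}

```text
time: 12.67
eef_pos: [613.5, -110.8, 168.3]
ee_rot: [0.803, 0.596, 0.001, -0.0]
wrist_force: [-6.6, 1.8, 13.5]
width: 24.0
gripper_force: 35.0
```

```bash
python3 - <<'E'
from h import *;from k import *;show(pose([614.4,-92.0,98.5],.55,9.5,0)[0])
print(a@(np.array(st()[0]["wrist_force"])+[0,0,1.7]))
s,M,p,g=st();tip=p-[0,0,81.6];out=[]
for n in("scene","side"):
    P=cams.camera_params(n);im=cams.read_camera(n)
    u_=proj(P,[614,-92,98]);c=cv2.getRectSubPix(im,(60,60),(float(u_[0]),float(u_[1]-8)));out.append(cv2.resize(c,(400,400),interpolation=2))
cv2.imwrite("pics/t6.png",np.hstack(out))
E
```

```text
t 12.67 tcp [ 613.5 -110.8  168.3] toolx 73.16 tilt [0.0005 0.0015] F [-6.6  1.8 13.5] T [0.87 1.69 0.09] w 24.0 35.0
tool delta mm [-1.8  0.4  1.8]
16.33081253121228
```

View pics/t6.png

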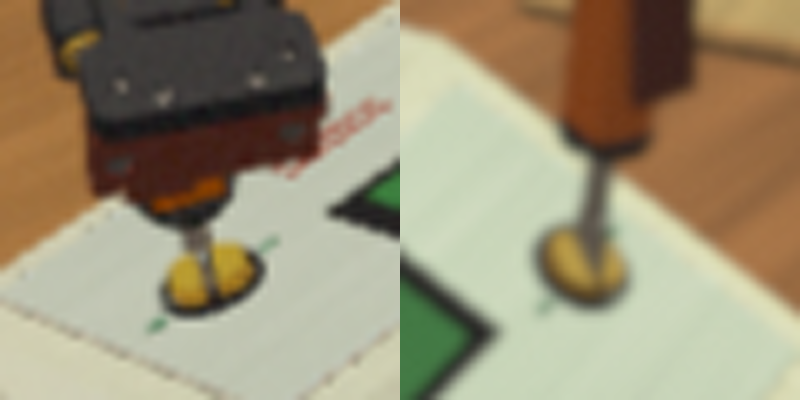

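Emit:
{"api": "drive_tool", "payload": {"commands": [{"delta_pos": [-0.0022,-0.0014,0.001],"yaw": 3.4,"jaw": 0.0},{"delta_pos": [-0.0042,-0.0031,0.002],"yaw": 6.8,"jaw": 0.0},{"delta_pos": [-0.006,-0.0051,0.0028],"yaw": 10.3,"jaw": 0.0},{"delta_pos": [-0.0075,-0.0073,0.0036],"yaw": 13.8,"jaw": 0.0},{"delta_pos": [-0.0075,-0.0073,0.0036],"yaw": 13.8,"jaw": 0.0}]}}

```text
time: 13.18
eef_pos: [605.3, -115.0, 165.3]
ee_rot: [0.869, 0.495, 0.002, -0.0]
wrist_force: [-5.5, 4.9, 16.6]
width: 24.2
gripper_force: 35.0
```

```bash
cat >> h.py <<'E'
def chk(X,th,q=9.5,off=0):
    from k import pose,a
    show(pose(X,th,q,off)[0]);print("axial",a@(np.array(st()[0]["wrist_force"])+[0,0,1.7]),"yaw target",pose(X,th,q,off)[1])
E
python3 -c "
from h import *;chk([614.4,-92.0,98.5],.8)"
```

```text
t 13.18 tcp [ 605.3 -115.   165.3] toolx 59.38 tilt [0.0026 0.0024] F [-5.5  4.9 16.6] T [1.64 1.34 0.22] w 24.2 35.0
tool delta mm [-2.8  0.6  1.8]
axial 18.24351548534719 yaw target 59.325496123398764
```

Emit:
{"api": "drive_tool", "payload": {"commands": [{"delta_pos": [-0.0017,-0.002,0.0009],"yaw": 3.6,"jaw": 0.0},{"delta_pos": [-0.0031,-0.0042,0.0018],"yaw": 7.2,"jaw": 0.0},{"delta_pos": [-0.0042,-0.0067,0.0027],"yaw": 11,"jaw": 0.0},{"delta_pos": [-0.005,-0.0093,0.0036],"yaw": 14.7,"jaw": 0.0},{"delta_pos": [-0.005,-0.0093,0.0036],"yaw": 14.7,"jaw": 0.0}]}}

```text
time: 13.6
eef_pos: [595.4, -114.6, 162.2]
ee_rot: [0.925, 0.38, 0.002, -0.0]
wrist_force: [-5.3, 4.0, 19.2]
width: 24.1
gripper_force: 35.0
```

```bash
python3 -c "
from h import *;chk([614.4,-92.0,98.5],1.05)"
```

```text
t 13.6 tcp [ 595.4 -114.6  162.2] toolx 44.69 tilt [0.0043 0.0021] F [-5.3  4.  19.2] T [1.7  1.13 0.17] w 24.1 35.0
tool delta mm [-3.1  0.7  2. ]
axial 20.487276764132833 yaw target 44.6103517106673
```

Good force and tracking; finish the turn.

Emit:
{"api": "drive_tool", "payload": {"commands": [{"delta_pos": [-0.0011,-0.0025,0.0008],"yaw": 3.9,"jaw": 0.0},{"delta_pos": [-0.0019,-0.0052,0.0015],"yaw": 7.7,"jaw": 0.0},{"delta_pos": [-0.0023,-0.0081,0.0022],"yaw": 11.6,"jaw": 0.0},{"delta_pos": [-0.0023,-0.011,0.0028],"yaw": 15.6,"jaw": 0.0},{"delta_pos": [-0.0023,-0.011,0.0028],"yaw": 15.6,"jaw": 0.0}]}}

```text
time: 14.02
eef_pos: [587.1, -108.5, 160.1]
ee_rot: [0.968, 0.251, 0.003, 0.0]
wrist_force: [-5.2, 4.3, 21.5]
width: 24.0
gripper_force: 35.0
```

```bash
python3 -c "
from h import *;chk([614.4,-92.0,98.5],1.3)"
```

```text
t 14.02 tcp [ 587.1 -108.5  160.1] toolx 29.08 tilt [0.0065 0.0016] F [-5.2  4.3 21.5] T [1.62 0.73 0.25] w 24.0 35.0
tool delta mm [-3.6  0.9  2.6]
axial 22.49870107166152 yaw target 29.054147058754626
```

Emit:
{"api": "drive_tool", "payload": {"commands": [{"delta_pos": [-0.0004,-0.0031,0.0006],"yaw": 4.3,"jaw": 0.0},{"delta_pos": [-0.0004,-0.0064,0.0011],"yaw": 8.7,"jaw": 0.0},{"delta_pos": [0,-0.0096,0.0015],"yaw": 13,"jaw": 0.0},{"delta_pos": [0.0009,-0.0128,0.0018],"yaw": 17.4,"jaw": 0.0},{"delta_pos": [0.0009,-0.0128,0.0018],"yaw": 17.4,"jaw": 0.0}]}}

```text
time: 14.43
eef_pos: [582.7, -97.6, 159.4]
ee_rot: [0.995, 0.101, 0.004, 0.0]
wrist_force: [-5.7, 3.3, 27.6]
width: 24.2
gripper_force: 35.0
```

```bash
python3 -c "
from h import *;chk([614.4,-92.0,98.5],1.57)"
```

```text
t 14.43 tcp [582.7 -97.6 159.4] toolx 11.65 tilt [0.0088 0.0005] F [-5.7  3.3 27.6] T [1.2  0.78 0.18] w 24.2 35.0
tool delta mm [-4.   0.9  3.8]
axial 28.219180511503673 yaw target 11.651674824307976
```

Emit:
{"api": "drive_tool", "payload": {"commands": [{"delta_pos": [-0.005,0,-0.009],"yaw": 0,"jaw": 0.0},{"delta_pos": [-0.009,0,-0.018],"yaw": 0,"jaw": 0.0},{"delta_pos": [-0.014,0,-0.027],"yaw": 0,"jaw": 0.0},{"delta_pos": [-0.019,0,-0.045],"yaw": 0,"jaw": 0.0},{"delta_pos": [-0.025,0,-0.065],"yaw": 0,"jaw": 0.0}]}}

```text
time: 14.85
eef_pos: [552.5, -104.8, 218.6]
ee_rot: [0.995, 0.102, -0.002, -0.0]
wrist_force: [0.5, -0.3, -1.4]
width: 24.1
gripper_force: 35.0
```

Emit:
{"api": "drive_tool", "payload": {"commands": [{"delta_pos": [0,0,0],"yaw": 0,"jaw": 0.0},{"delta_pos": [0,0,0],"yaw": 0,"jaw": 0.0},{"delta_pos": [0,0,0],"yaw": 0,"jaw": 0.0}]}}

```text
time: 15.1
eef_pos: [553.8, -104.8, 218.3]
ee_rot: [0.995, 0.102, -0.001, -0.0]
wrist_force: [-0.0, 0.2, -0.8]
width: 24.0
gripper_force: 35.0
```

```bash
python3 - <<'E'
from h import *
import pickle
show([584,75,220])
p=cams.camera_params("wrist");im=cams.read_camera("wrist");cv2.imwrite("pics/w7.png",im)
pickle.dump(p,open("w7.pkl","wb"))
head(im,p,[614.4,-92,98.5],np.radians(11.6))
E
```

```text
t 15.1 tcp [ 553.8 -104.8  218.3] toolx 11.75 tilt [-0.0017  0.    ] F [-0.   0.2 -0.8] T [-0.03  0.04 -0.03] w 24.0 35.0
tool delta mm [  66.2 -169.8   -1.7]Traceback (most recent call last):
  File "<stdin>", line 6, in <module>
  File "h.py", line 40, in head
    bl=max(blobs(dk,5),key=lambda b:b[1][4])
ValueError: max() iterable argument is empty
```

View pics/w7.png

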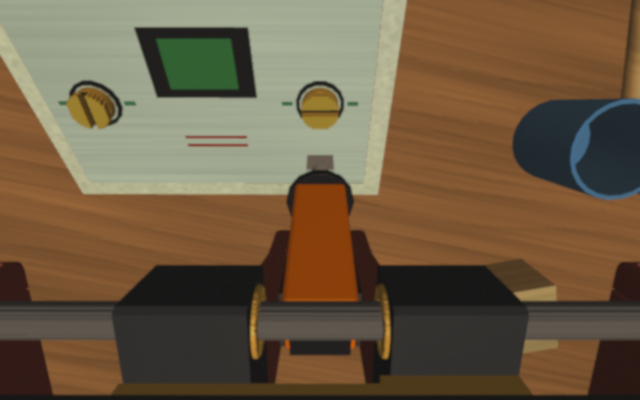

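```bash
python3 - <<'E'
from h import *;from k import *
import pickle
p=pickle.load(open("w7.pkl","rb"));im=cv2.imread("pics/w7.png")
h=cv2.cvtColor(im,cv2.COLOR_BGR2HSV)
def onp(uv,X0):
    o,d=ray(p,uv);return o+d*(((np.array(X0)-o)@a)/(d@a))
for nm,(x0,x1,y0,y1),X0 in(("L",(55,135,70,140),np.array([580.2,74.5,98.5])),("R",(280,360,70,140),np.array([614.4,-92,98.5]))):
    H=h[y0:y1,x0:x1].astype(int)
    g=(H[...,0]>40)&(H[...,0]<95)&(H[...,1]>70)&(H[...,2]<170)
    G=[onp(c+[x0,y0],X0-15*a) for c,s in blobs(g,5) if s[4]<80];print(nm,"green",[q.round(1) for q in G],np.mean(G,0).round(1),"-> top",(np.mean(G,0)+15*a).round(1))
    br=((H[...,0]>12)&(H[...,0]<32)&(H[...,1]>90)&(H[...,2]>60)).astype(np.uint8)
    hull=cv2.convexHull(cv2.findNonZero(br));print("brass box",cv2.boundingRect(hull),cv2.minEnclosingCircle(hull))
    hm=np.zeros_like(br);cv2.fillConvexPoly(hm,hull,1);hm=cv2.erode(hm,np.ones((3,3)))
    q=np.quantile(H[...,2][hm>0],[.1,.3,.5]);print(q)
    dk=((H[...,2]<90)&(hm>0)).astype(np.uint8);n,l,s,c=cv2.connectedComponentsWithStats(dk)
    if n>1:
        i=1+s[1:,4].argmax();pts=np.argwhere(l==i)[:,::-1].astype(np.float32)+np.float32([x0,y0])
        vx,vy,cx,cy=cv2.fitLine(pts,cv2.DIST_L2,0,.01,.01).ravel()
        A,B=onp((cx-8*vx,cy-8*vy),X0-6*a),onp((cx+8*vx,cy+8*vy),X0-6*a);sv=B-A;sv*=np.sign(sv@up)
        print("slot",len(pts),(cx,cy),(vx,vy),"theta",np.arctan2(-(sv@ac),sv@up),onp((cx,cy),X0-6*a)+6*a)
cv2.imwrite("pics/w7L.png",cv2.resize(im[65:145,50:140],None,fx=6,fy=6,interpolation=cv2.INTER_CUBIC))
E
```

```text
L green [array([580.6, 104.2,  84.9]), array([590.8,  53.7,  84.8])] [585.7  78.9  84.9] -> top [578.8  77.5  98.1]
brass box (11, 17, 49, 42) ((34.69867706298828, 38.566226959228516), 24.343687057495117)
[ 79.1 110.  134. ]
slot 156 (np.float32(86.07692), np.float32(107.51282)) (np.float32(0.34788397), np.float32(0.9375376)) theta 0.10214909129235973 [579.13621105  80.38485755  98.57510587]
R green [array([615.2, -65.3,  84.8]), array([ 625.5, -114.9,   84.8])] [620.4 -90.1  84.8] -> top [613.5 -91.5  98.1]
brass box (20, 18, 40, 41) ((39.45225524902344, 38.453582763671875), 20.953166961669922)
[113.9 132.  149. ]
slot 41 (np.float32(319.07318), np.float32(111.07317)) (np.float32(0.9999957), np.float32(-0.002922397)) theta 1.5645517486818716 [612.10073906 -91.42900427  97.36347934]
```

```bash
python3 - <<'E'
from h import *;from k import *
import pickle
p=pickle.load(open("w7.pkl","rb"));s,M,c,g=st()
for t in(22,25,28,31):
    b=np.radians(t);G=c+11*Z
    print(t,[proj(p,G+frame(11.75)[:,0]*l*np.sin(b)-Z*l*np.cos(b)).round(1).tolist() for l in(42.7,92.6)])
x=frame(97)[:,0]
for b in(25.3,28):
    b=np.radians(b);tip=np.array([456.8,-325.4,0])+4*x
    print((tip-92.6*np.sin(b)*x).round(1),92.6*np.cos(b)-11)
t=np.array([461.2,-361,218]);print(delta(c,11.75,t,97))
E
```

```text
22 [[320.4, 206.4], [320.4, 158.1]]
25 [[320.4, 203.1], [320.4, 151.5]]
28 [[320.4, 199.9], [320.4, 144.9]]
31 [[320.4, 196.8], [320.4, 138.4]]
[ 461.1 -360.7    0. ] 72.71804409858808
[ 461.6 -364.6    0. ] 70.76094709873664
(array([-142.8,  232.2,   -0. ]), -85.2)
```

Emit:
{"api": "drive_tool", "payload": {"commands": [{"delta_pos": [-0.014,0.023,0],"yaw": -7,"jaw": 0.0},{"delta_pos": [-0.028,0.046,0],"yaw": -14,"jaw": 0.0},{"delta_pos": [-0.043,0.069,0],"yaw": -21,"jaw": 0.0},{"delta_pos": [-0.057,0.092,0],"yaw": -28,"jaw": 0.0},{"delta_pos": [-0.071,0.1145,0],"yaw": -35,"jaw": 0.0}]}}

```text
time: 15.57
eef_pos: [507.2, -232.1, 217.9]
ee_rot: [0.917, 0.4, -0.001, -0.001]
wrist_force: [0.9, -0.2, -0.8]
width: 23.6
gripper_force: 35.0
```

Emit:
{"api": "drive_tool", "payload": {"commands": [{"delta_pos": [-0.025,0.011,0],"yaw": -7,"jaw": 0.0},{"delta_pos": [-0.05,0.022,0],"yaw": -14,"jaw": 0.0},{"delta_pos": [-0.075,0.032,0],"yaw": -21,"jaw": 0.0},{"delta_pos": [-0.1,0.043,0],"yaw": -28,"jaw": 0.0},{"delta_pos": [-0.1241,0.0529,0],"yaw": -35,"jaw": 0.0}]}}

```text
time: 15.98
eef_pos: [460.8, -358.9, 217.8]
ee_rot: [0.754, 0.657, -0.0, -0.001]
wrist_force: [0.0, -0.3, -2.1]
width: 23.6
gripper_force: 35.0
```

Emit:
{"api": "drive_tool", "payload": {"commands": [{"delta_pos": [0,0,0.01],"yaw": -7,"jaw": 0.0},{"delta_pos": [0,0,0.02],"yaw": -14,"jaw": 0.0},{"delta_pos": [0,0,0.03],"yaw": -15.2,"jaw": 0.0},{"delta_pos": [0,0,0.04],"yaw": -15.2,"jaw": 0.0},{"delta_pos": [0,0,0.05],"yaw": -15.2,"jaw": 0.0}]}}

```text
time: 16.4
eef_pos: [461.8, -357.3, 167.7]
ee_rot: [0.664, 0.748, 0.0, -0.001]
wrist_force: [0.4, -0.3, -0.8]
width: 23.6
gripper_force: 35.0
```

Emit:
{"api": "drive_tool", "payload": {"commands": [{"delta_pos": [0,0,0.01],"yaw": 0,"jaw": 0.0},{"delta_pos": [0,0,0.01],"yaw": 0,"jaw": 0.0},{"delta_pos": [0,0,0.01],"yaw": 0,"jaw": 0.0},{"delta_pos": [0,0,0.01],"yaw": 0,"jaw": 0.0}]}}

```text
time: 16.73
eef_pos: [462.4, -357.8, 159.7]
ee_rot: [0.663, 0.749, 0.0, 0.0]
wrist_force: [0.1, -0.1, -0.7]
width: 23.5
gripper_force: 35.0
```

```bash
python3 - <<'E'
from h import *
show([460.8,-358,145])
# tip check from scene+side: steel blade near predicted position
s,M,p,g=st()
for n in("scene","side"):
    P=cams.camera_params(n);im=cams.read_camera(n);tip=p+36.9*M[:,0]-[0,0,73.9];u_=proj(P,tip);print(n,u_,proj(P,[456.8,-325.4,62]))
    c=cv2.getRectSubPix(im,(50,50),(float(u_[0]),float(u_[1])));cv2.imwrite(f"pics/b_{n}.png",cv2.resize(c,(400,400),interpolation=2))
cv2.imwrite("pics/b.png",np.hstack([cv2.imread("pics/b_scene.png"),cv2.imread("pics/b_side.png")]))
E
```

```text
t 16.73 tcp [ 462.4 -357.8  159.7] toolx 96.96 tilt [ 0.0005 -0.0003] F [ 0.1 -0.1 -0.7] T [-0.07 -0.05 -0.01] w 23.5 35.0
tool delta mm [-0.  -1.6 14.7]
scene [186.19957352 229.17099754] [186.32603734 236.03525404]
side [428.31628538 156.15704088] [427.93497289 163.47907638]
```

Emit:
{"api": "drive_tool", "payload": {"commands": [{"delta_pos": [0,-0.0015,0.008],"yaw": 0,"jaw": 0.0},{"delta_pos": [0,-0.0015,0.016],"yaw": 0,"jaw": 0.0},{"delta_pos": [0,-0.0015,0.024],"yaw": 0,"jaw": 0.0},{"delta_pos": [0,-0.0015,0.03],"yaw": 0,"jaw": 0.0},{"delta_pos": [0,-0.0015,0.03],"yaw": 0,"jaw": 0.0}]}}

```text
time: 17.25
eef_pos: [459.9, -357.7, 127.6]
ee_rot: [0.663, 0.749, 0.0, -0.001]
wrist_force: [0.4, -0.5, -2.2]
width: 23.9
gripper_force: 35.0
```

Emit:
{"api": "drive_tool", "payload": {"commands": [{"delta_pos": [0,0,0.004],"yaw": 0,"jaw": 0.0},{"delta_pos": [0,0,0.008],"yaw": 0,"jaw": 0.0},{"delta_pos": [0,0,0.008],"yaw": 0,"jaw": 0.0},{"delta_pos": [0,0,0.008],"yaw": 0,"jaw": 0.0}]}}

```text
time: 17.58
eef_pos: [460.3, -357.9, 121.1]
ee_rot: [0.663, 0.749, -0.0, -0.0]
wrist_force: [-0.6, 0.7, -0.6]
width: 23.8
gripper_force: 35.0
```

```bash
python3 - <<'E'
from h import *
show([460.8,-358,121])
E
```

```text
t 17.58 tcp [ 460.3 -357.9  121.1] toolx 96.97 tilt [-0.0005  0.0003] F [-0.6  0.7 -0.6] T [-0.07 -0.11 -0.01] w 23.8 35.0
tool delta mm [-0.1  0.5  0.1]
```

Emit:
{"api": "drive_tool", "payload": {"commands": [{"delta_pos": [0.0093,0,-0.0032],"yaw": 0,"jaw": 0.0},{"delta_pos": [0.02,0,-0.0057],"yaw": 0,"jaw": 0.0},{"delta_pos": [0.0297,0,-0.0072],"yaw": 0,"jaw": 0.0},{"delta_pos": [0.0394,0,-0.0077],"yaw": 0,"jaw": 0.0},{"delta_pos": [0.0394,0,-0.0077],"yaw": 0,"jaw": 0.0}], "squeeze": 20}}

```text
time: 18.0
eef_pos: [456.4, -316.6, 130.0]
ee_rot: [0.662, 0.75, 0.0, 0.001]
wrist_force: [2.5, -0.4, -0.2]
width: 23.8
gripper_force: 20.0
```

```bash
python3 - <<'E'
from h import *
show([456.8,-325.4,128.8])
E
```

```text
t 18.0 tcp [ 456.4 -316.6  130. ] toolx 97.13 tilt [ 0.0013 -0.0002] F [ 2.5 -0.4 -0.2] T [-0.22 -0.63 -0.01] w 23.8 20.0
tool delta mm [-8.8 -0.7  1.2]
```

Emit:
{"api": "drive_tool", "payload": {"commands": [{"delta_pos": [-0.0045,0,0],"yaw": 0,"jaw": 0.0},{"delta_pos": [-0.0085,-0.0005,0.008],"yaw": 0,"jaw": 0.0},{"delta_pos": [-0.0085,-0.0005,0.016],"yaw": 0,"jaw": 0.0},{"delta_pos": [-0.0085,-0.0005,0.024],"yaw": 0,"jaw": 0.0},{"delta_pos": [-0.0085,-0.0005,0.024],"yaw": 0,"jaw": 0.0}]}}

```text
time: 18.42
eef_pos: [455.6, -326.6, 102.7]
ee_rot: [0.663, 0.749, 0.0, -0.001]
wrist_force: [2.0, 1.0, -2.1]
width: 23.9
gripper_force: 20.0
```

Emit:
{"api": "drive_tool", "payload": {"commands": [{"delta_pos": [0,0,0.004],"yaw": 0,"jaw": 0.0},{"delta_pos": [0,0,0.008],"yaw": 0,"jaw": 0.0},{"delta_pos": [0,0,0.0115],"yaw": 0,"jaw": 0.0},{"delta_pos": [0,0,0.0115],"yaw": 0,"jaw": 0.0}]}}

```text
time: 18.75
eef_pos: [455.9, -327.2, 92.8]
ee_rot: [0.663, 0.749, -0.0, -0.0]
wrist_force: [1.3, 0.7, -1.7]
width: 23.7
gripper_force: 20.0
```

```bash
python3 - <<'E'
from h import *
show([456.8,-325.4,93.6])
s,M,p,g=st();out=[]
for n in("scene","side"):
    P=cams.camera_params(n);im=cams.read_camera(n);u_=proj(P,[456.8,-325.4,80])
    c=cv2.getRectSubPix(im,(70,70),(float(u_[0]),float(u_[1])));out.append(cv2.resize(c,(400,400),interpolation=2))
cv2.imwrite("pics/b9.png",np.hstack(out))
E
```

```text
t 18.75 tcp [ 455.9 -327.2   92.8] toolx 96.97 tilt [-0.0007  0.0005] F [ 1.3  0.7 -1.7] T [ 0.14 -0.55 -0.01] w 23.7 20.0
tool delta mm [ 1.7  1.1 -0.8]
```

Emit:
{"api": "drive_tool", "payload": {"commands": [{"delta_pos": [0,0,0.001],"yaw": 0,"jaw": 0.0},{"delta_pos": [0,0,0.002],"yaw": 0,"jaw": 0.0},{"delta_pos": [0,0,0.002],"yaw": 0,"jaw": 0.0}]}}

```text
time: 19.1
eef_pos: [456.1, -327.5, 91.6]
ee_rot: [0.663, 0.749, -0.0, 0.0]
wrist_force: [-0.1, -0.3, -1.4]
width: 23.6
gripper_force: 20.0
```

Emit:
{"api": "drive_tool", "payload": {"commands": [{"delta_pos": [0,0,0],"yaw": 0,"jaw": 0.04},{"delta_pos": [0,0,0],"yaw": 0,"jaw": 0.04},{"delta_pos": [0,0,0],"yaw": 0,"jaw": 0.04},{"delta_pos": [0,0,-0.002],"yaw": 0,"jaw": 0.04},{"delta_pos": [0,0,-0.002],"yaw": 0,"jaw": 0.04}]}}

```text
time: 19.52
eef_pos: [456.3, -327.6, 94.0]
ee_rot: [0.663, 0.749, -0.0, 0.0]
wrist_force: [0.5, 0.2, 0.0]
width: 40.0
gripper_force: 0.0
```

```bash
python3 - <<'E'
from h import *
show([456.8,-325.4,93.6])
im=cams.read_camera("wrist");cv2.imwrite("pics/w9.png",im)
P={n:cams.camera_params(n) for n in("scene","side")};R=[]
for n in P:
    im=cams.read_camera(n);cv2.imwrite(f"pics/{n}9.png",im)
    u_=proj(P[n],[456.8,-325.4,144]);h=cv2.cvtColor(im,cv2.COLOR_BGR2HSV)
    v=proj(P[n],[456.8,-325.4,62]);x,y=v.astype(int);w=im[y-22:y+14,x-22:x+22]
    c=cv2.resize(w,None,fx=9,fy=9,interpolation=2);cv2.imwrite(f"pics/c_{n}.png",c);print(n,v,u_)
a,b=cv2.imread("pics/c_scene.png"),cv2.imread("pics/c_side.png");cv2.imwrite("pics/c9.png",np.hstack([a,b]))
E
```

```text
t 19.52 tcp [ 456.3 -327.6   94. ] toolx 96.96 tilt [ 0.0003 -0.0004] F [0.5 0.2 0. ] T [-0.02 -0.08  0.03] w 40.0 0.0
tool delta mm [2.1 0.7 0.4]
scene [186.32603734 236.03525404] [178.919398   212.76558573]
side [427.93497289 163.47907638] [433.54931745 135.22365114]
```

View pics/c9.png

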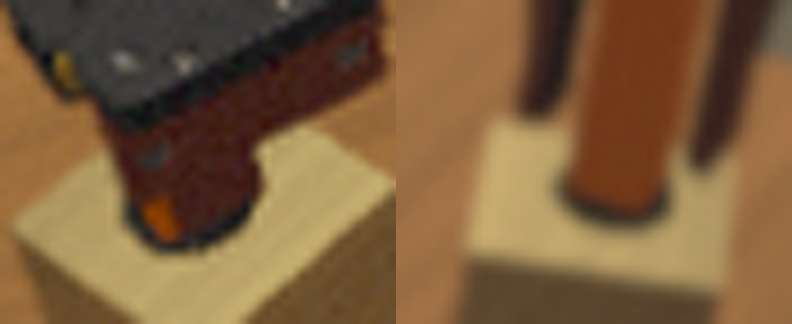

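Emit:
{"api": "drive_tool", "payload": {"commands": [{"delta_pos": [0,0,0],"yaw": 0,"jaw": 0.0},{"delta_pos": [0,0,0],"yaw": 0,"jaw": 0.0},{"delta_pos": [0,0,0],"yaw": 0,"jaw": 0.0},{"delta_pos": [0,0,0],"yaw": 0,"jaw": 0.0},{"delta_pos": [0,0,0],"yaw": 0,"jaw": 0.0}], "squeeze": 40}}

```text
time: 20.08
eef_pos: [456.2, -327.4, 93.5]
ee_rot: [0.663, 0.749, 0.0, 0.0]
wrist_force: [-0.6, -0.7, -0.5]
width: 23.8
gripper_force: 40.0
```

Emit:
{"api": "drive_tool", "payload": {"commands": [{"delta_pos": [0,0,0],"yaw": 0,"jaw": 0.0},{"delta_pos": [0,0,-0.02],"yaw": 0,"jaw": 0.0},{"delta_pos": [0,0,-0.055],"yaw": 0,"jaw": 0.0},{"delta_pos": [0,0,-0.09],"yaw": 0,"jaw": 0.0},{"delta_pos": [0,0,-0.12],"yaw": 0,"jaw": 0.0}]}}

```text
time: 20.5
eef_pos: [456.3, -327.2, 215.3]
ee_rot: [0.663, 0.749, 0.0, 0.0]
wrist_force: [0.3, -0.6, -1.5]
width: 23.7
gripper_force: 40.0
```

Emit:
{"api": "drive_tool", "payload": {"commands": [{"delta_pos": [0.033,0.0206,-0.005],"yaw": 0,"jaw": 0.0},{"delta_pos": [0.066,0.0412,-0.005],"yaw": 0,"jaw": 0.0},{"delta_pos": [0.099,0.0618,-0.005],"yaw": 0,"jaw": 0.0},{"delta_pos": [0.132,0.0824,-0.005],"yaw": 0,"jaw": 0.0},{"delta_pos": [0.165,0.103,-0.005],"yaw": 0,"jaw": 0.0}]}}

```text
time: 20.92
eef_pos: [538.6, -149.6, 218.6]
ee_rot: [0.663, 0.749, -0.0, 0.0]
wrist_force: [0.5, -0.1, -1.2]
width: 23.9
gripper_force: 40.0
```

Emit:
{"api": "drive_tool", "payload": {"commands": [{"delta_pos": [0.033,0.0206,0],"yaw": 0,"jaw": 0.0},{"delta_pos": [0.066,0.0412,0],"yaw": 0,"jaw": 0.0},{"delta_pos": [0.099,0.0618,0],"yaw": 0,"jaw": 0.0},{"delta_pos": [0.1316,0.0825,0],"yaw": 0,"jaw": 0.0},{"delta_pos": [0.1316,0.0825,0],"yaw": 0,"jaw": 0.0}]}}

```text
time: 21.33
eef_pos: [606.2, -0.2, 218.8]
ee_rot: [0.659, 0.752, 0.003, -0.001]
wrist_force: [0.2, 0.3, 0.2]
width: 24.0
gripper_force: 40.0
```

Emit:
{"api": "drive_tool", "payload": {"commands": [{"delta_pos": [0,0,0],"yaw": 0,"jaw": 0.0},{"delta_pos": [0,0,0],"yaw": 0,"jaw": 0.0},{"delta_pos": [0,0,0],"yaw": 0,"jaw": 0.0}]}}

```text
time: 21.58
eef_pos: [603.8, -12.5, 218.2]
ee_rot: [0.664, 0.748, -0.001, 0.0]
wrist_force: [0.5, -0.4, -0.8]
width: 24.1
gripper_force: 40.0
```

```bash
python3 - <<'E'
from h import *
import pickle
show([580,75,214])
p=cams.camera_params("wrist");im=cams.read_camera("wrist");cv2.imwrite("pics/w10.png",im)
pickle.dump(p,open("w10.pkl","wb"))
print(proj(p,[580,75,98.5]))
for X in([579.5,76,98.5],): head(im,p,X,np.radians(11.6))
p=pickle.load(open("w3.pkl","rb"));head(cv2.imread("pics/w3.png"),p,[614.2,-91.5,98.5],np.radians(11.6))
E
```

```text
t 21.58 tcp [603.8 -12.5 218.2] toolx 96.84 tilt [-0.0009 -0.0011] F [ 0.5 -0.4 -0.8] T [-0.03 -0.06  0.  ] w 24.1 40.0
tool delta mm [ 89.7 -13.2   4.1]
[302.75301056  74.50562912]
hull box (287, 54, 40, 41) circ (305.95257568359375, 73.65249633789062, 21.318510055541992) slot c (np.float32(306.54117), np.float32(73.988235)) rect ((306.0203857421875, 73.92760467529297), (5.565122604370117, 30.203872680664062), 87.27368927001953)
slot c world [582.7  75.6 100.1] slot dir along up/ac 16.653995038515397 -0.9836167645137197 theta(cw) 0.05899337848099287
green [308.9  38.6] 21 [581.  101.4  85. ]
green [314.6 108.6] 16 [591.   52.2  84.9]
hull box (296, 55, 41, 41) circ (315.3537902832031, 74.79334259033203, 21.456815719604492) slot c (np.float32(315.95834), np.float32(75.07738)) rect ((315.51593017578125, 75.05413818359375), (31.158702850341797, 5.210963249206543), 2.045408248901367)
slot c world [616.8 -91.   99.9] slot dir along up/ac 16.27362858732164 -0.8977218947946575 theta(cw) 0.05510835722812101
green [321.2  39.5] 26 [615.2 -65.1  84.9]
green [321.5 110.8] 17 [ 625.7 -114.4   85. ]
```

```bash
python3 - <<'E'
from h import *;from k import *
s,M,p,g=st();show()
P=vert([580.1,74.6,98.5],.059,0,0);print(P,delta(p,96.84,P[0]+[0,0,12.4],P[1]))
E
```

```text
t 21.63 tcp [603.9 -12.6 218.3] toolx 96.81 tilt [-0.0007 -0.001 ] F [-0.3 -0.6 -2.3] T [-0.02 -0.07 -0.03] w 23.8 40.0
(array([581.13442576,  74.81233711, 178.11396381]), np.float64(98.61447578721273)) (array([ 89.5, -12.1,  27.8]), np.float64(-1.8))
```

Emit:
{"api": "drive_tool", "payload": {"commands": [{"delta_pos": [0.03,-0.004,0],"yaw": -1,"jaw": 0.0},{"delta_pos": [0.06,-0.008,0],"yaw": -1.8,"jaw": 0.0},{"delta_pos": [0.0895,-0.012,0.005],"yaw": -1.8,"jaw": 0.0},{"delta_pos": [0.0895,-0.012,0.015],"yaw": -1.8,"jaw": 0.0},{"delta_pos": [0.0895,-0.012,0.0278],"yaw": -1.8,"jaw": 0.0}]}}

```text
time: 22.05
eef_pos: [581.7, 77.7, 191.4]
ee_rot: [0.65, 0.76, 0.001, 0.001]
wrist_force: [0.3, -0.5, -1.3]
width: 24.2
gripper_force: 40.0
```

Emit:
{"api": "drive_tool", "payload": {"commands": [{"delta_pos": [0,0,0],"yaw": 0,"jaw": 0.0},{"delta_pos": [0,0,0],"yaw": 0,"jaw": 0.0},{"delta_pos": [0,0,0],"yaw": 0,"jaw": 0.0},{"delta_pos": [0,0,0],"yaw": 0,"jaw": 0.0}]}}

```text
time: 22.38
eef_pos: [582.2, 75.5, 191.1]
ee_rot: [0.652, 0.758, 0.0, 0.0]
wrist_force: [0.1, 0.4, -1.2]
width: 23.8
gripper_force: 40.0
```

```bash
python3 - <<'E'
from h import *
show([581.4,74.7,190.5])
E
```

```text
t 22.38 tcp [582.2  75.5 191.1] toolx 98.64 tilt [ 0.0006 -0.0002] F [ 0.1  0.4 -1.2] T [ 0.02 -0.09 -0.02] w 23.8 40.0
tool delta mm [-0.7 -0.9  0.6]
```

Emit:
{"api": "drive_tool", "payload": {"commands": [{"delta_pos": [-0.0005,-0.0005,0.003],"yaw": 0,"jaw": 0.0},{"delta_pos": [-0.0005,-0.0005,0.006],"yaw": 0,"jaw": 0.0},{"delta_pos": [-0.0005,-0.0005,0.0085],"yaw": 0,"jaw": 0.0},{"delta_pos": [-0.0005,-0.0005,0.0085],"yaw": 0,"jaw": 0.0},{"delta_pos": [-0.0005,-0.0005,0.0085],"yaw": 0,"jaw": 0.0}]}}

```text
time: 22.8
eef_pos: [581.0, 76.2, 182.0]
ee_rot: [0.651, 0.759, -0.0, -0.0]
wrist_force: [0.1, 0.6, -0.9]
width: 24.0
gripper_force: 40.0
```

Emit:
{"api": "drive_tool", "payload": {"commands": [{"delta_pos": [0,0,0.002],"yaw": 0,"jaw": 0.0},{"delta_pos": [0,0,0.004],"yaw": 0,"jaw": 0.0},{"delta_pos": [0,0,0.004],"yaw": 0,"jaw": 0.0},{"delta_pos": [0,0,0.004],"yaw": 0,"jaw": 0.0}]}}

```text
time: 23.13
eef_pos: [581.6, 76.5, 178.9]
ee_rot: [0.651, 0.759, 0.0, 0.0]
wrist_force: [0.5, 0.4, 4.7]
width: 24.2
gripper_force: 40.0
```

Emit:
{"api": "drive_tool", "payload": {"commands": [{"delta_pos": [0,0,0.002],"yaw": 0,"jaw": 0.0},{"delta_pos": [0,0,0.002],"yaw": 0,"jaw": 0.0},{"delta_pos": [0,0,0.002],"yaw": 0,"jaw": 0.0}]}}

```text
time: 23.38
eef_pos: [581.6, 76.5, 177.0]
ee_rot: [0.651, 0.759, 0.0, 0.0]
wrist_force: [-1.0, 0.1, 5.5]
width: 23.5
gripper_force: 40.0
```

```bash
python3 - <<'E'
from h import *
show([581.4,74.7,178.5])
E
```

```text
t 23.38 tcp [581.6  76.5 177. ] toolx 98.77 tilt [0.0012 0.0002] F [-1.   0.1  5.5] T [-0.03  0.16  0.05] w 23.5 40.0
tool delta mm [-1.8 -0.5 -1.5]
```

Emit:
{"api": "drive_tool", "payload": {"commands": [{"delta_pos": [0,0.001,0.002],"yaw": 0,"jaw": 0.0},{"delta_pos": [0,0.0025,0.004],"yaw": 0,"jaw": 0.0},{"delta_pos": [0,0.0045,0.006],"yaw": 0,"jaw": 0.0},{"delta_pos": [0,0.0045,0.006],"yaw": 0,"jaw": 0.0},{"delta_pos": [0,0.0045,0.006],"yaw": 0,"jaw": 0.0}]}}

```text
time: 23.8
eef_pos: [584.8, 77.2, 171.8]
ee_rot: [0.651, 0.759, -0.001, -0.0]
wrist_force: [-7.5, -1.0, 17.4]
width: 24.0
gripper_force: 40.0
```

```bash
sed -i 's/L=92.6/L=93.0/' k.py; python3 - <<'E'
from h import *;from k import *
X=[580.3,75.8,98.8];chk(X,.059);print(vert(X,.059,9.5,0))
calls(X,9.5,.059,[585.7,77.2,170.0,98.65],[.3,.55,.8,1.05,1.3,1.57])
E
```

```text
t 23.8 tcp [584.8  77.2 171.8] toolx 98.77 tilt [-0.0016 -0.0009] F [-7.5 -1.  17.4] T [-0.4   2.07 -0.07] w 24.0 40.0
tool delta mm [-3.   0.9  1.4]
axial 20.378249956146924 yaw target 98.61447578721273
(array([585.70331163,  76.90914059, 170.02596167]), np.float64(98.61447578721273))
0.3 [[-5.5, -0.3, -0.3, 3.1], [-8.0, -0.9, -0.1, 6.2], [-10.5, -1.7, 0.2, 9.2], [-12.9, -2.7, 0.6, 12.3]]
0.55 [[-2.5, -0.9, 0.4, 3.3], [-5.0, -2.0, 1.0, 6.5], [-7.2, -3.4, 1.6, 9.8], [-9.3, -5.1, 2.2, 13.2]]
0.8 [[-2.2, -1.4, 0.7, 3.4], [-4.2, -3.1, 1.5, 6.8], [-6.0, -5.1, 2.3, 10.3], [-7.4, -7.3, 3.1, 13.8]]
1.05 [[-1.8, -2.0, 0.8, 3.6], [-3.2, -4.2, 1.6, 7.3], [-4.3, -6.7, 2.4, 11.0], [-5.1, -9.3, 3.2, 14.7]]
1.3 [[-1.1, -2.6, 0.8, 3.9], [-1.9, -5.3, 1.5, 7.7], [-2.3, -8.1, 2.2, 11.6], [-2.3, -11.1, 2.9, 15.6]]
1.57 [[-0.4, -3.1, 0.5, 4.3], [-0.4, -6.4, 1.1, 8.7], [0.0, -9.7, 1.5, 13.0], [0.9, -12.9, 1.8, 17.4]]
cmd end [544.64  68.47 156.2 ] 11.65
```

Emit:
{"api": "drive_tool", "payload": {"commands": [{"delta_pos": [-0.003,-0.0004,0.0003],"yaw": 2,"jaw": 0.0},{"delta_pos": [-0.006,-0.001,0.0006],"yaw": 5,"jaw": 0.0},{"delta_pos": [-0.0095,-0.0018,0.001],"yaw": 9,"jaw": 0.0},{"delta_pos": [-0.0123,-0.0028,0.0014],"yaw": 12.3,"jaw": 0.0},{"delta_pos": [-0.0123,-0.0028,0.0014],"yaw": 12.3,"jaw": 0.0}]}}

```text
time: 24.22
eef_pos: [584.2, 68.6, 170.9]
ee_rot: [0.729, 0.685, 0.002, -0.002]
wrist_force: [-6.1, 6.3, 13.6]
width: 24.1
gripper_force: 40.0
```

```bash
python3 -c "
from h import *;chk([580.3,75.8,98.8],.3)"
```

```text
t 24.22 tcp [584.2  68.6 170.9] toolx 86.42 tilt [0.0004 0.0048] F [-6.1  6.3 13.6] T [1.91 1.76 0.02] w 24.1 40.0
tool delta mm [-4.5  1.   1.4]
axial 15.786917944503099 yaw target 86.32352918397407
```

Emit:
{"api": "drive_tool", "payload": {"commands": [{"delta_pos": [-0.0025,-0.0008,0.0008],"yaw": 3.3,"jaw": 0.0},{"delta_pos": [-0.005,-0.002,0.0015],"yaw": 6.5,"jaw": 0.0},{"delta_pos": [-0.0072,-0.0034,0.0022],"yaw": 9.8,"jaw": 0.0},{"delta_pos": [-0.0093,-0.005,0.003],"yaw": 13.2,"jaw": 0.0},{"delta_pos": [-0.0093,-0.005,0.003],"yaw": 13.2,"jaw": 0.0}]}}

```text
time: 24.63
eef_pos: [579.7, 59.7, 168.6]
ee_rot: [0.803, 0.596, 0.003, -0.001]
wrist_force: [-6.1, 6.2, 17.3]
width: 23.7
gripper_force: 40.0
```

```bash
python3 -c "
from h import *;chk([580.3,75.8,98.8],.55)"
```

```text
t 24.63 tcp [579.7  59.7 168.6] toolx 73.22 tilt [0.0029 0.0049] F [-6.1  6.2 17.3] T [2.06 1.45 0.12] w 23.7 40.0
tool delta mm [-4.5  1.   1.4]
axial 19.007202667792527 yaw target 73.17155428479587
```

Good; continue the same pattern.

Emit:
{"api": "drive_tool", "payload": {"commands": [{"delta_pos": [-0.0022,-0.0014,0.0008],"yaw": 3.4,"jaw": 0.0},{"delta_pos": [-0.0042,-0.0031,0.0016],"yaw": 6.8,"jaw": 0.0},{"delta_pos": [-0.006,-0.0051,0.0024],"yaw": 10.3,"jaw": 0.0},{"delta_pos": [-0.0075,-0.0073,0.0033],"yaw": 13.8,"jaw": 0.0},{"delta_pos": [-0.0075,-0.0073,0.0033],"yaw": 13.8,"jaw": 0.0}]}}

```text
time: 25.05
eef_pos: [571.7, 54.5, 165.8]
ee_rot: [0.869, 0.496, 0.004, -0.001]
wrist_force: [-4.6, 6.3, 18.7]
width: 23.5
gripper_force: 40.0
```

Emit:
{"api": "drive_tool", "payload": {"commands": [{"delta_pos": [-0.0018,-0.002,0.0009],"yaw": 3.6,"jaw": 0.0},{"delta_pos": [-0.0032,-0.0042,0.0018],"yaw": 7.2,"jaw": 0.0},{"delta_pos": [-0.0043,-0.0067,0.0026],"yaw": 11,"jaw": 0.0},{"delta_pos": [-0.0051,-0.0093,0.0034],"yaw": 14.7,"jaw": 0.0},{"delta_pos": [-0.0051,-0.0093,0.0034],"yaw": 14.7,"jaw": 0.0}]}}

```text
time: 25.47
eef_pos: [562.3, 54.6, 163.0]
ee_rot: [0.925, 0.38, 0.005, -0.001]
wrist_force: [-4.0, 4.9, 19.5]
width: 24.0
gripper_force: 40.0
```

```bash
python3 -c "
from h import *;chk([580.3,75.8,98.8],1.05)"
```

```text
t 25.47 tcp [562.3  54.6 163. ] toolx 44.71 tilt [0.0081 0.0045] F [-4.   4.9 19.5] T [1.78 0.29 0.23] w 24.0 40.0
tool delta mm [-4.8  1.   2.1]
axial 20.07088373696922 yaw target 44.6103517106673
```

Emit:
{"api": "drive_tool", "payload": {"commands": [{"delta_pos": [-0.0011,-0.0026,0.0008],"yaw": 3.9,"jaw": 0.0},{"delta_pos": [-0.0019,-0.0053,0.0015],"yaw": 7.7,"jaw": 0.0},{"delta_pos": [-0.0023,-0.0081,0.0022],"yaw": 11.6,"jaw": 0.0},{"delta_pos": [-0.0023,-0.011,0.0028],"yaw": 15.6,"jaw": 0.0},{"delta_pos": [-0.0023,-0.011,0.0028],"yaw": 15.6,"jaw": 0.0}]}}

```text
time: 25.88
eef_pos: [554.2, 60.0, 161.0]
ee_rot: [0.968, 0.251, 0.006, -0.0]
wrist_force: [-1.9, 3.4, 22.7]
width: 24.4
gripper_force: 40.0
```

Emit:
{"api": "drive_tool", "payload": {"commands": [{"delta_pos": [-0.0004,-0.0031,0.0005],"yaw": 4.3,"jaw": 0.0},{"delta_pos": [-0.0004,-0.0064,0.001],"yaw": 8.7,"jaw": 0.0},{"delta_pos": [0,-0.0097,0.0014],"yaw": 13,"jaw": 0.0},{"delta_pos": [0.0009,-0.0129,0.0016],"yaw": 17.4,"jaw": 0.0},{"delta_pos": [0.0009,-0.0129,0.0016],"yaw": 17.4,"jaw": 0.0}]}}

```text
time: 26.3
eef_pos: [549.8, 70.3, 160.2]
ee_rot: [0.995, 0.101, 0.006, -0.001]
wrist_force: [-2.7, -0.1, 28.3]
width: 24.0
gripper_force: 40.0
```

```bash
python3 -c "
from h import *;chk([580.3,75.8,98.8],1.57)"
```

```text
t 26.3 tcp [549.8  70.3 160.2] toolx 11.58 tilt [0.0126 0.0023] F [-2.7 -0.1 28.3] T [ 0.11 -0.31  0.07] w 24.0 40.0
tool delta mm [-5.4  0.8  3.9]
axial 27.715891609587565 yaw target 11.651674824307976
```

Withdraw along the axis and check the left head.

Emit:
{"api": "drive_tool", "payload": {"commands": [{"delta_pos": [-0.005,0,-0.009],"yaw": 0,"jaw": 0.0},{"delta_pos": [-0.009,0,-0.018],"yaw": 0,"jaw": 0.0},{"delta_pos": [-0.014,0,-0.027],"yaw": 0,"jaw": 0.0},{"delta_pos": [-0.019,0,-0.045],"yaw": 0,"jaw": 0.0},{"delta_pos": [-0.025,0,-0.065],"yaw": 0,"jaw": 0.0}]}}

```text
time: 26.72
eef_pos: [517.9, 63.0, 218.9]
ee_rot: [0.995, 0.103, -0.002, 0.0]
wrist_force: [-0.1, -0.2, -0.5]
width: 23.8
gripper_force: 40.0
```

Emit:
{"api": "drive_tool", "payload": {"commands": [{"delta_pos": [0,0,0],"yaw": 0,"jaw": 0.0},{"delta_pos": [0,0,0],"yaw": 0,"jaw": 0.0},{"delta_pos": [0,0,0],"yaw": 0,"jaw": 0.0}]}}

```text
time: 26.97
eef_pos: [519.2, 63.2, 218.7]
ee_rot: [0.995, 0.102, -0.001, 0.0]
wrist_force: [-0.6, -0.5, -2.1]
width: 23.9
gripper_force: 40.0
```

```bash
cat > m.py <<'E'
from h import *;from k import *
show();s,M,c,g=st()
p=cams.camera_params("wrist");im=cams.read_camera("wrist");cv2.imwrite("pics/w11.png",im)
h=cv2.cvtColor(im,cv2.COLOR_BGR2HSV)
def onp(uv,X0):
    o,d=ray(p,uv);return o+d*(((np.array(X0)-o)@a)/(d@a))
for nm,X0 in(("L",np.array([580.1,75,98.5])),("R",np.array([614.4,-92,98.5]))):
    x,y=proj(p,X0).astype(int);x0,x1,y0,y1=x-40,x+40,y-35,y+35
    if min(x0,y0)<0 or x1>640: print(nm,"out",x,y);continue
    H=h[y0:y1,x0:x1].astype(int)
    br=((H[...,0]>12)&(H[...,0]<32)&(H[...,1]>90)&(H[...,2]>60)).astype(np.uint8)
    hull=cv2.convexHull(cv2.findNonZero(br));print(nm,(x,y),"brass box",cv2.boundingRect(hull))
    hm=np.zeros_like(br);cv2.fillConvexPoly(hm,hull,1);hm=cv2.erode(hm,np.ones((3,3)))
    dk=((H[...,2]<90)&(hm>0)).astype(np.uint8);n,l,s,cc=cv2.connectedComponentsWithStats(dk)
    if n>1:
        i=1+s[1:,4].argmax();pts=np.argwhere(l==i)[:,::-1].astype(np.float32)+np.float32([x0,y0])
        vx,vy,cx,cy=cv2.fitLine(pts,cv2.DIST_L2,0,.01,.01).ravel()
        A,B=onp((cx-8*vx,cy-8*vy),X0-6*a),onp((cx+8*vx,cy+8*vy),X0-6*a);sv=B-A;sv*=np.sign(sv@up)
        print("slot",len(pts),(cx,cy),(vx,vy),"theta",np.arctan2(-(sv@ac),sv@up),(onp((cx,cy),X0-6*a)+6*a).round(1))
# blade tip: grey pixels in the column ahead of the handle
x=frame(11.6)[:,0];G=c+11*Z
for t in(18,21,24,27): 
    b=np.radians(t);print(t,[proj(p,G+x*l*np.sin(b)-Z*l*np.cos(b)).round(1).tolist() for l in(60,93)])
print("col",[(r,im[r,320].tolist()) for r in range(140,196,4)])
E
python3 m.py
```

```text
t 26.97 tcp [519.2  63.2 218.7] toolx 11.76 tilt [-0.0018 -0.0005] F [-0.6 -0.5 -2.1] T [-0.02  0.03 -0.  ] w 23.9 40.0
L (np.int64(321), np.int64(112)) brass box (21, 11, 40, 41)
slot 43 (np.float32(321.93024), np.float32(111.06977)) (np.float32(0.9999949), np.float32(-0.00319406)) theta 1.5640782328627665 [578.   74.3  97.3]
R (np.int64(552), np.int64(112)) brass box (15, 12, 65, 58)
slot 152 (np.float32(535.9408), np.float32(108.69079)) (np.float32(0.99082255), np.float32(0.13516921)) theta -1.433436935291258 [612.6 -82.7  98.6]
18 [[320.7, 193.7], [320.7, 166.6]]
21 [[320.7, 189.1], [320.7, 160.0]]
24 [[320.7, 184.5], [320.7, 153.3]]
27 [[320.8, 180.1], [320.8, 146.7]]
col [(140, [145, 169, 161]), (144, [141, 165, 157]), (148, [144, 168, 160]), (152, [142, 166, 158]), (156, [105, 122, 124]), (160, [75, 88, 99]), (164, [75, 88, 99]), (168, [76, 88, 100]), (172, [36, 41, 46]), (176, [34, 36, 39]), (180, [30, 31, 33]), (184, [30, 38, 58]), (188, [10, 61, 134]), (192, [10, 61, 134])]
```

Emit:
{"api": "drive_tool", "payload": {"commands": [{"delta_pos": [-0.0114,0.032,0],"yaw": -5.6,"jaw": 0.0},{"delta_pos": [-0.0229,0.0641,0],"yaw": -11.2,"jaw": 0.0},{"delta_pos": [-0.0343,0.0961,0],"yaw": -16.8,"jaw": 0.0},{"delta_pos": [-0.0458,0.1282,0],"yaw": -22.4,"jaw": 0.0},{"delta_pos": [-0.0572,0.1602,0],"yaw": -28,"jaw": 0.0}]}}

```text
time: 27.43
eef_pos: [495.7, -106.5, 218.4]
ee_rot: [0.939, 0.343, -0.001, -0.001]
wrist_force: [0.3, -0.5, -1.8]
width: 23.9
gripper_force: 40.0
```

Emit:
{"api": "drive_tool", "payload": {"commands": [{"delta_pos": [-0.0251,0.0229,0],"yaw": -5.6,"jaw": 0.0},{"delta_pos": [-0.0503,0.0458,0],"yaw": -11.2,"jaw": 0.0},{"delta_pos": [-0.0754,0.0688,0],"yaw": -16.8,"jaw": 0.0},{"delta_pos": [-0.1006,0.0917,0],"yaw": -22.4,"jaw": 0.0},{"delta_pos": [-0.1257,0.1146,0],"yaw": -28,"jaw": 0.0}]}}

```text
time: 27.85
eef_pos: [472.4, -274.9, 218.3]
ee_rot: [0.829, 0.56, -0.001, -0.001]
wrist_force: [-0.1, -0.0, -0.7]
width: 23.6
gripper_force: 40.0
```

Emit:
{"api": "drive_tool", "payload": {"commands": [{"delta_pos": [-0.0206,0.0053,0],"yaw": -6,"jaw": 0.0},{"delta_pos": [-0.0411,0.0106,0],"yaw": -12,"jaw": 0.0},{"delta_pos": [-0.0617,0.0159,0],"yaw": -18,"jaw": 0.0},{"delta_pos": [-0.0823,0.0212,0],"yaw": -24,"jaw": 0.0},{"delta_pos": [-0.0823,0.0212,0.01],"yaw": -29.2,"jaw": 0.0}]}}

```text
time: 28.27
eef_pos: [460.5, -363.2, 209.6]
ee_rot: [0.663, 0.749, -0.001, 0.001]
wrist_force: [-0.4, -0.0, -1.5]
width: 23.9
gripper_force: 40.0
```

Emit:
{"api": "drive_tool", "payload": {"commands": [{"delta_pos": [0,0,0.015],"yaw": 0,"jaw": 0.0},{"delta_pos": [0,0,0.03],"yaw": 0,"jaw": 0.0},{"delta_pos": [0,0,0.045],"yaw": 0,"jaw": 0.0},{"delta_pos": [0,0,0.045],"yaw": 0,"jaw": 0.0},{"delta_pos": [0,0,0.045],"yaw": 0,"jaw": 0.0}]}}

```text
time: 28.68
eef_pos: [461.0, -357.1, 163.1]
ee_rot: [0.663, 0.749, -0.0, -0.002]
wrist_force: [-0.0, -0.1, -0.9]
width: 23.6
gripper_force: 40.0
```

```bash
python3 -c "
from h import *
show([460.8,-358,121])"
```

```text
t 28.68 tcp [ 461.  -357.1  163.1] toolx 96.97 tilt [-0.003   0.0021] F [-0.  -0.1 -0.9] T [-0.03 -0.07 -0.02] w 23.6 40.0
tool delta mm [-1.  -0.2 42.1]
```

Emit:
{"api": "drive_tool", "payload": {"commands": [{"delta_pos": [-0.001,0,0.008],"yaw": 0,"jaw": 0.0},{"delta_pos": [-0.001,0,0.016],"yaw": 0,"jaw": 0.0},{"delta_pos": [-0.001,0,0.024],"yaw": 0,"jaw": 0.0},{"delta_pos": [-0.001,0,0.032],"yaw": 0,"jaw": 0.0},{"delta_pos": [-0.001,0,0.032],"yaw": 0,"jaw": 0.0}]}}

```text
time: 29.1
eef_pos: [461.1, -358.0, 130.9]
ee_rot: [0.663, 0.749, -0.0, -0.001]
wrist_force: [-0.2, 1.6, -1.6]
width: 24.1
gripper_force: 40.0
```

Emit:
{"api": "drive_tool", "payload": {"commands": [{"delta_pos": [0,0,0.004],"yaw": 0,"jaw": 0.0},{"delta_pos": [0,0,0.01],"yaw": 0,"jaw": 0.0},{"delta_pos": [0,0,0.01],"yaw": 0,"jaw": 0.0},{"delta_pos": [0,0,0.01],"yaw": 0,"jaw": 0.0}]}}

```text
time: 29.43
eef_pos: [461.9, -358.6, 122.5]
ee_rot: [0.663, 0.749, -0.0, -0.0]
wrist_force: [0.3, 0.2, -1.8]
width: 23.8
gripper_force: 40.0
```

```bash
python3 -c "
from h import *
show([460.8,-358,121])"
```

```text
t 29.43 tcp [ 461.9 -358.6  122.5] toolx 96.97 tilt [-0.0004  0.0003] F [ 0.3  0.2 -1.8] T [ 0.01 -0.02 -0.  ] w 23.8 40.0
tool delta mm [ 0.7 -1.   1.5]
```

In the hole without force; straighten as before, then lower.

Emit:
{"api": "drive_tool", "payload": {"commands": [{"delta_pos": [0.0093,-0.0005,-0.0032],"yaw": 0,"jaw": 0.0},{"delta_pos": [0.02,-0.001,-0.0057],"yaw": 0,"jaw": 0.0},{"delta_pos": [0.0297,-0.001,-0.0072],"yaw": 0,"jaw": 0.0},{"delta_pos": [0.04,-0.001,-0.0077],"yaw": 0,"jaw": 0.0},{"delta_pos": [0.04,-0.001,-0.0077],"yaw": 0,"jaw": 0.0}], "squeeze": 20}}

```text
time: 29.85
eef_pos: [456.6, -316.9, 131.4]
ee_rot: [0.662, 0.75, 0.0, 0.0]
wrist_force: [0.6, -0.7, 0.0]
width: 23.7
gripper_force: 20.0
```

Emit:
{"api": "drive_tool", "payload": {"commands": [{"delta_pos": [-0.004,0,0],"yaw": 0,"jaw": 0.0},{"delta_pos": [-0.008,0,0.008],"yaw": 0,"jaw": 0.0},{"delta_pos": [-0.008,0,0.016],"yaw": 0,"jaw": 0.0},{"delta_pos": [-0.008,0,0.024],"yaw": 0,"jaw": 0.0},{"delta_pos": [-0.008,0,0.024],"yaw": 0,"jaw": 0.0}]}}

```text
time: 30.27
eef_pos: [455.7, -326.3, 103.8]
ee_rot: [0.663, 0.749, -0.0, -0.002]
wrist_force: [0.1, 0.3, -1.7]
width: 23.8
gripper_force: 20.0
```

```bash
python3 -c "
from h import *
show([456.8,-325.4,93.6])"
```

```text
t 30.27 tcp [ 455.7 -326.3  103.8] toolx 96.95 tilt [-0.0035  0.0026] F [ 0.1  0.3 -1.7] T [ 0.02 -0.08 -0.02] w 23.8 20.0
tool delta mm [ 0.7  1.2 10.2]
```

Emit:
{"api": "drive_tool", "payload": {"commands": [{"delta_pos": [0.001,0.001,0.004],"yaw": 0,"jaw": 0.0},{"delta_pos": [0.001,0.001,0.008],"yaw": 0,"jaw": 0.0},{"delta_pos": [0.001,0.001,0.012],"yaw": 0,"jaw": 0.0},{"delta_pos": [0.001,0.001,0.0135],"yaw": 0,"jaw": 0.0},{"delta_pos": [0.001,0.001,0.0135],"yaw": 0,"jaw": 0.0}]}}

```text
time: 30.68
eef_pos: [457.8, -325.8, 92.5]
ee_rot: [0.663, 0.749, -0.0, -0.0]
wrist_force: [-0.6, 0.7, -1.1]
width: 24.5
gripper_force: 20.0
```

```bash
python3 -c "
from h import *
show([456.8,-325.4,93.6])"
```

```text
t 30.68 tcp [ 457.8 -325.8   92.5] toolx 96.97 tilt [-0.0007  0.0004] F [-0.6  0.7 -1.1] T [-0.01 -0.06  0.01] w 24.5 20.0
tool delta mm [ 0.5 -0.9 -1.1]
```

Slightly lower until seated, then release and rise.

Emit:
{"api": "drive_tool", "payload": {"commands": [{"delta_pos": [0,0,0.001],"yaw": 0,"jaw": 0.0},{"delta_pos": [0,0,0.002],"yaw": 0,"jaw": 0.0},{"delta_pos": [0,0,0.002],"yaw": 0,"jaw": 0.0}]}}

```text
time: 30.93
eef_pos: [458.1, -326.0, 91.0]
ee_rot: [0.663, 0.749, 0.0, 0.0]
wrist_force: [0.5, 0.2, -0.9]
width: 24.1
gripper_force: 20.0
```

Emit:
{"api": "drive_tool", "payload": {"commands": [{"delta_pos": [0,0,0],"yaw": 0,"jaw": 0.08},{"delta_pos": [0,0,0],"yaw": 0,"jaw": 0.08},{"delta_pos": [0,0,0],"yaw": 0,"jaw": 0.08},{"delta_pos": [0,0,0],"yaw": 0,"jaw": 0.08},{"delta_pos": [0,0,0],"yaw": 0,"jaw": 0.08}]}}

```text
time: 31.35
eef_pos: [458.1, -326.0, 91.1]
ee_rot: [0.663, 0.749, 0.0, 0.0]
wrist_force: [-0.3, -0.3, -0.2]
width: 53.7
gripper_force: 0.0
```

Emit:
{"api": "drive_tool", "payload": {"commands": [{"delta_pos": [0,0,0],"yaw": 0,"jaw": 0.08},{"delta_pos": [0,0,0],"yaw": 0,"jaw": 0.08},{"delta_pos": [0,0,-0.02],"yaw": 0,"jaw": 0.08},{"delta_pos": [0,0,-0.05],"yaw": 0,"jaw": 0.08},{"delta_pos": [0,0,-0.085],"yaw": 0,"jaw": 0.08}]}}

```text
time: 31.77
eef_pos: [456.8, -325.2, 175.4]
ee_rot: [0.663, 0.749, -0.0, -0.002]
wrist_force: [1.3, -0.5, -1.0]
width: 79.5
gripper_force: 0.0
```

Emit:
{"api": "drive_tool", "payload": {"commands": [{"delta_pos": [0,0,-0.035],"yaw": 0,"jaw": 0.08},{"delta_pos": [0,0,-0.055],"yaw": 0,"jaw": 0.08},{"delta_pos": [0,0,-0.055],"yaw": 0,"jaw": 0.08},{"delta_pos": [0,0,-0.055],"yaw": 0,"jaw": 0.08},{"delta_pos": [0,0,-0.055],"yaw": 0,"jaw": 0.08}]}}

```text
time: 32.18
eef_pos: [457.4, -325.7, 230.0]
ee_rot: [0.663, 0.749, -0.0, -0.001]
wrist_force: [0.1, 0.1, -0.5]
width: 80.4
gripper_force: 0.0
```

```bash
python3 - <<'E'
from h import *
show([456.8,-325.4,230])
p=cams.camera_params("wrist");im=cams.read_camera("wrist");cv2.imwrite("pics/w12.png",im)
x,y=proj(p,[456.8,-325.4,144]).astype(int);V=im.max(2);m=np.zeros(V.shape,np.uint8)
m[y-24:y+24,x-24:x+24]=(V[y-24:y+24,x-24:x+24]<75)
cs,_=cv2.findContours(m,0,1)
for c in cs:
    if cv2.contourArea(c)>60:
        r=cv2.minAreaRect(c);print((x,y),r,"cap at z144",plane(p,r[0],144).round(1))
# orange handle axis from scene/side vs vertical prediction, and bystanders before/after
P={n:cams.camera_params(n) for n in("scene","side")};U={}
for n in P:
    im=cams.read_camera(n);cv2.imwrite(f"pics/{n}12.png",im);old=cv2.imread(f"pics/{n}0.png")
    for tag,i in(("old",old),("new",im)):
        h=cv2.cvtColor(i,cv2.COLOR_BGR2HSV)
        m=(h[...,0]<14)&(h[...,1]>170)&(h[...,2]>110)
        b=[(c.round(1).tolist(),s[4]) for c,s in blobs(m,15) if abs(c[0]-(184 if n=="scene" else 430))<20 and 130<c[1]<245]
        bl=(h[...,0]>98)&(h[...,0]<120)&(h[...,1]>100)
        print(n,tag,"driver",b,"mug",[(c.round(1).tolist(),s[4]) for c,s in blobs(bl,300)])
    d=cv2.absdiff(im,old).max(2)
    for nm,(q,r) in {"jar":((402,146),16),"bowl":((453,181),20)}.items() if n=="scene" else {"jar":((238,352),24),"bowl":((157,311),30)}.items():
        print(n,nm,"mean diff",d[q[1]-r if n else 0:q[1]+r,q[0]-r:q[0]+r].mean().round(1))
E
```

```text
t 32.18 tcp [ 457.4 -325.7  230. ] toolx 96.96 tilt [-0.0012  0.0006] F [ 0.1  0.1 -0.5] T [-0.04 -0.1   0.03] w 80.4 0.0
tool delta mm [ 0.3 -0.6  0.1]
(np.int64(320), np.int64(207)) ((321.0, 209.0), (24.0, 24.0), 90.0) cap at z144 [ 457.4 -326.7  144. ]
scene old driver [([183.5, 225.9], np.int32(122))] mug [([213.7, 295.2], np.int32(759))]
scene new driver [([181.5, 222.1], np.int32(29))] mug [([211.5, 292.3], np.int32(599))]
scene jar mean diff 5.3
scene bowl mean diff 5.2
side old driver [([430.5, 148.2], np.int32(191))] mug []
side new driver [([430.7, 148.1], np.int32(266))] mug []
side jar mean diff 1.1
side bowl mean diff 1.1
```

```bash
python3 -c "
from station import ticket
print(ticket.close_job())"
```

```text
the job is handed in; nothing more can be done
None
```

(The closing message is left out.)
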